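# Unpin and open the gouge chest

## Robot

A 6-joint arm with a two-finger parallel gripper is mounted at the origin on the work surface. World frame = base frame: x ahead of the robot, y to its left, z up, the work surface at z = 0. Lengths are in m, angles in degrees, forces in N, time in s.
With the tool pointing down it reaches from about 0.3 to 0.75 m from the base axis. Payload 8.5 kg.
Tool frame: the origin (TCP) lies midway between the tips of the shut fingers; the grasp point (between the pads) lies env.tcp_to_grasp behind it (env.tcp_to_grasp is the distance from the TCP to the grasp point, in m); z points along the fingers, y is the direction in which the jaws open and shut (so a half turn about z gives the same grasp; the last joint's range is limited). The gripper opens to 85 mm and grips with 20 to 120 N. Pads are 22 mm wide; open, the fingers measure 114 mm over their backs; the gripper's body (76 mm by 85 mm) begins 54 mm behind the grasp point. The pads swing forward as they close: fully open they stand 13 mm farther back than shut.
Start: joints at [56.878, 21.807, 74.336, -0, 83.858, -12.336], TCP at [0.195, 0.514, 0.231] pointing down, gripper open.
Joint ranges: [-178.18, 178.18], [-50.72, 133.34], [12.68, 142.11], [-81.47, 261.47], [9.98, 163.14], [-165.26, 165.26]. Speed limits (degrees/s): [136.94, 136.94, 180, 180, 180, 180].

## Interface

Orientations are given as a 3x3 rotation matrix whose columns are the frame's x, y, z axes.
In Python, from rig import readout, imaging, job, env gives the robot as it stands.
- The arm moves only by the tool move_arm, never from a script. Its argument "motion" is a list of rows, each a list of 3 entries, a list of its own where there are three numbers: the shift along the tool's x, y, z normalised to -1 to 1, where 1 is 0.02 m, then the turn, a rotation vector about the tool's x, y, z normalised to -1 to 1, where 1 is 120 degrees, then the gripper command: -1 is shut, 1 is fully open, values between are in proportion. In form: [[[tx, ty, tz], [rx, ry, rz], claw], ...]. A call has 1 to 12 rows; each row shifts and turns the pose as measured when the row begins, along the tool's axes as they then stand; what a row does not reach is not made up. A row lasts 1/12 s, in which the tool goes at most 41.7 mm and 7.16 degrees, less where a joint would pass 70% of its speed; a pose out of reach is approached as far as the arm can. A call with a number of a shift or a turn outside -1 to 1 is refused whole. A call with a gripper value outside its range is refused whole. The fingers move at their own pace and stop on an object; "squeeze" is the grip in N (left out, the last holds). Time passes only in rows, so rows that do not move let the fingers close. It gives the time, the measured TCP pose, the force and the opening at its end, in the units of the state.
- readout.observe(): the state, without advancing time (a new reading comes with each control period).
- imaging.get_image(name): name is "scene" or "top" or "wrist"; returns a dict with "img" (400x640x3 uint8, blue, green, red), "fov_y" (degrees; the focal length in pixels is half the picture's height over the tangent of half this angle, whatever the lens; pixels are square), "cx", "cy" (the principal point, pixels), "k1" (the pictures are not rectified: a ray, as slopes to the right and down, at radius r is drawn at 1 + k1 r^2 times it, then the intrinsics apply), "eye" and "orientation" of the camera in the world. Camera axes: x right, y up, looking along -z (the intrinsics and any distortion apply to the point x, -y, -z); pixel columns grow to the right and rows downward; lengths in m; the calibration is good to about 2 mm. A picture is of the moment at which its call begins. There is no depth.
- job.close_job(): hands the job in, once; it reports no verdict.
The state is a dict: "time_s": time; "q": joint angles; "qvel": joint speeds; "joint_efforts": joint torques, N m; "position": TCP position; "tool_rot": TCP orientation; "ft_force": force on the tool from outside, world axes, zero at the start; "wrist_torque": the same for the moment, N m; "grip_width": finger opening in m.
Only numpy, scipy, OpenCV 4.12 (cv2) and the standard library are available. Lean on these libraries where they do the work, as an engineer would, in place of code of your own. Each camera call takes 0.05 s, during which the arm holds its last target.

## Task

Open the carver's gouge chest: pull the red-handled retaining pin straight out of the staple while the lid stays shut, and lay the pin flat in the white tray. Then lift the lid straight up off the staple, keep it level, and set it gently down flat, centred and square on the blue felt board. Do not drop anything, and leave the mallet and the sharpening stone where they are.

Things in the scene. Friction and masses are not known exactly. Their poses are not given: they have to be found in the camera images.
- chest: Dark wooden chest fixed to the bench, 150 (x) x 230 (y) x 70 mm high without lid, walls 10 mm; origin at the centre of its underside. Its front looks along its own -x, where a lock block as high as the chest, 60 mm wide, reaches out to 150 mm from the origin and carries the staple. It stands on the robot's left or right, turned up to 0.25 rad.
- staple (a point): Centre of the staple's eye, 130 mm ahead (-x) of the chest's origin, 104 mm above the bench; axes as the chest's. The staple is an upright U of 7 mm steel bar in the chest's x-z plane, its top 120.5 mm above the bench, eye 15 mm wide. It stands up through the slot of the lid's hasp strap; the pin runs through the eye along the chest's y, above the strap.
- pin_handle (a point): Middle of the retaining pin's red handle, a bar 20 x 60 x 20 mm, long along the pin's y. Loose pin, about 90 g. At the start it lies level on the strap, axis 104 mm above the bench, its handle on the chest's +y side of the staple, 75 to 83 mm from it, 55 mm ahead of the lid's front edge. Lying in the tray, this point is 10 mm above the tray's floor.
- pin_tip (a point): Free end of the pin's steel shank (10 mm diameter), 125 mm from the handle's middle along the pin's -y; the pin is 155 mm long in all. A collar of 17 mm diameter, 30 to 36 mm from the handle's middle, keeps the pin from going further in: it comes out only along the chest's +y and is clear of the staple when pulled 60 mm.
- lid_grip (a point): Middle of the lid's black grip block (26 mm in x, 105 mm along y, 36 mm high, standing on the lid's panel), 30 mm above the panel's underside, over the centre of the panel. Loose lid, 0.44 to 0.7 kg, panel 150 x 230 x 12 mm. Axes as the lid's, at the start the same as the chest's. With the lid laid on the board, this point is 38 mm above the board's top.
- hasp (a point): Centre of the slot (36 x 14 mm) in the lid's hasp strap, 130 mm ahead (-x) of the grip. The strap is steel, 70 mm wide, 5 mm thick, reaching 160 mm ahead of the grip, 24 mm above the panel's underside. Under the panel is an 8 mm deep frame that enters the chest with 3 mm play. The lid must rise straight by 30 mm to leave the staple.
- board_top (a point): Centre of the top of the blue felt board where the lid is to be laid, 15 mm above the bench; the board is fixed, 190 (x) x 260 (y) mm, axes along its sides, on the other side of the bench from the chest, turned up to 0.25 rad.
- tray: White fixed tray for the pin, 120 (x) x 220 (y) x 22 mm high, walls and floor 5 mm; origin at the centre of its underside. It lies nearer the robot, between chest and board.
- mallet: Bystander: turned wooden carving mallet standing on its head, 229 mm high, 88 mm wide; origin at its underside.
- stone: Bystander: sharpening stone in a wooden holder, 70 x 165 x 34 mm; origin at its underside.
Not all that is in view belongs to the job. Leave any orange or turquoise look-alike of the part that bears pin_handle alone.

How it is judged:
By the outcome, as a careful person would: the job done as asked, in the order asked, and still so for the second after the job is handed in, with the robot touching nothing.
It also fails if it takes over 64 s, if anything falls off the work surface, if the arm or the gripper's body presses on something with over 40 N, if the wrist force passes 120 N, or if a joint passes its speed limit or range.

## Working session

There is one attempt and no reset: what is moved stays moved. The work goes in short steps, Python scripts to look and compute and a tool call to move; the robot and the scene stay as the last step left them, time stands still between calls to the robot, and variables do not carry over. Pictures are saved under pics/ and viewed, and the job is handed in when it is done.

Besides the shell and the picture viewer there is one more tool, called by a JSON object that holds its "name" and its "arguments". move_arm: Moves the arm, as the interface text tells. Its arguments: {"type":"object","properties":{"motion":{"type":"array","items":{"type":"array"}},"squeeze":{"type":"number"}},"required":["motion"]}

```bash
ls; mkdir -p pics
python3 - <<'E'
from rig import readout, imaging, job, env
import cv2
print(env.tcp_to_grasp, readout.observe())
for n in ["scene","top","wrist"]:
    d=imaging.get_image(n); cv2.imwrite(f"pics/{n}0.png",d["img"]); print(n,{k:v for k,v in d.items() if k!="img"})
E
```

```text
pics
0.0187 {'time_s': 0.0, 'q': array([ 5.68756000e+01,  2.18422397e+01,  7.43852069e+01, -1.60982673e-03,
        8.38571234e+01, -1.23357045e+01]), 'qvel': array([ 0.04040781,  0.05555053,  0.08464284,  0.00160249,  0.03840713,
       -0.01256139]), 'joint_efforts': array([ 9.86681789e-05, -4.48469174e+01, -2.31263298e+01, -2.72284269e-04,
        4.83468917e-03, -7.87560566e-05]), 'position': array([0.19505308, 0.51394015, 0.23069739]), 'tool_rot': array([[-9.34896682e-01,  3.54919117e-01, -7.83190750e-04],
       [ 3.54919865e-01,  9.34895889e-01, -1.25141542e-03],
       [ 2.88050556e-04, -1.44791408e-03, -9.99998910e-01]]), 'ft_force': array([ 0.02139603, -0.18947285,  1.01354406]), 'wrist_torque': array([-0.02936661, -0.013025  , -0.00484858]), 'grip_width': 0.08519645826824675}
scene {'fov_y': 46.25474771862237, 'cx': 315.078313653273, 'cy': 200.90326811579607, 'k1': 0.005299665453196536, 'eye': array([ 1.25349418, -0.30419559,  1.10835909]), 'orientation': array([[ 0.38219442, -0.73981955,  0.55370972],
       [ 0.92407745,  0.30785129, -0.2265137 ],
       [-0.00288098,  0.59824294,  0.80130961]])}
top {'fov_y': 55.38454525104091, 'cx': 321.8567236665843, 'cy': 200.17676999275673, 'k1': -0.03535235902017411, 'eye': array([ 0.34957552, -0.04617937,  1.08657042]), 'orientation': array([[ 0.01487535,  0.98104709, -0.19319765],
       [-0.99984519,  0.01277834, -0.01209584],
       [-0.00939785,  0.19334767,  0.9810853 ]])}
wrist {'fov_y': 58.39245215984446, 'cx': 309.50177157462474, 'cy': 206.62015105544674, 'k1': -0.022657364745252304, 'eye': array([0.12478583, 0.54019972, 0.37299728]), 'orientation': array([[ 3.54864475e-01, -8.94602184e-01, -2.71584492e-01],
       [ 9.34917752e-01,  3.39570190e-01,  1.03057665e-01],
       [ 2.63851546e-05, -2.90480667e-01,  9.56880861e-01]])}
```

View pics/top0.png

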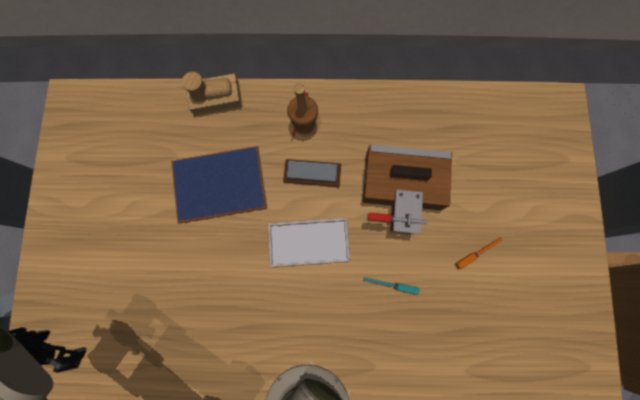

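View pics/scene0.png

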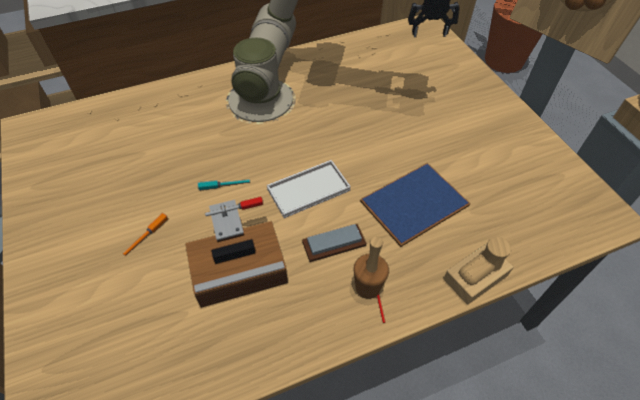

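View pics/wrist0.png

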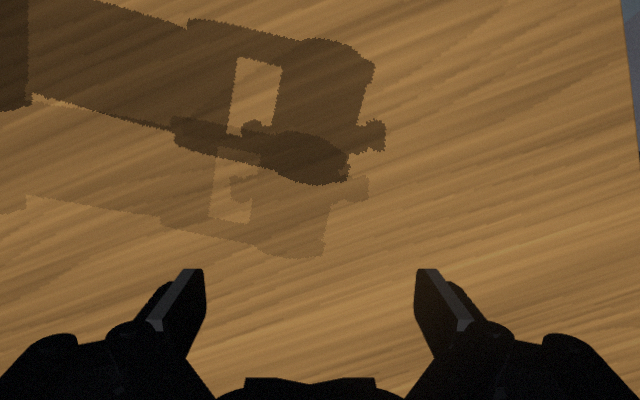

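The top view shows three candidates for the pin:
- A red handle at top (380,217), whose shank runs through the staple at about (407,219).
- An orange tool at (480,253).
- A turquoise tool at (391,287).

There is also a thin red stick behind the mallet, at scene (381,308). Only the red handle at (380,217) passes through the staple, so that should be the pin. I'll confirm it in an enlarged crop and measure.

```bash
cat > h.py <<'E'
from rig import readout, imaging, job, env
import cv2, numpy as np
def cam(n):
    d=imaging.get_image(n); d["name"]=n; return d
def K(d):
    f=200/np.tan(np.radians(d["fov_y"]/2)); return np.array([[f,0,d["cx"]],[0,f,d["cy"]],[0,0,1.]]),np.array([d["k1"],0,0,0.])
def ray(d,px):
    k,dist=K(d); p=cv2.undistortPoints(np.array(px,float).reshape(-1,1,2),k,dist).reshape(-1,2)
    v=np.c_[p[:,0],-p[:,1],-np.ones(len(p))]; return v@np.array(d["orientation"]).T
def onz(d,px,z):
    v=ray(d,px); e=np.array(d["eye"]); return e+v*((z-e[2])/v[:,2])[:,None]
def proj(d,P):
    k,dist=K(d); c=(np.atleast_2d(P)-d["eye"])@np.array(d["orientation"]); c=c*[1,-1,-1]
    return cv2.projectPoints(c,np.zeros(3),np.zeros(3),k,dist)[0].reshape(-1,2)
def tri(d1,p1,d2,p2):
    A=[];b=[]
    for d,p in((d1,p1),(d2,p2)):
        v=ray(d,p)[0]; v/=np.linalg.norm(v); M=np.eye(3)-np.outer(v,v); A.append(M); b.append(M@d["eye"])
    return np.linalg.lstsq(np.vstack(A),np.hstack(b),rcond=None)[0]
def rect(mask):
    cs,_=cv2.findContours(mask.astype(np.uint8),cv2.RETR_EXTERNAL,cv2.CHAIN_APPROX_NONE)
    return max(cs,key=cv2.contourArea).reshape(-1,2)
def hsv(d): return cv2.cvtColor(d["img"],cv2.COLOR_BGR2HSV)
E
python3 - <<'E'
from h import *
t=cam("top"); s=cam("scene")
c1=cv2.resize(t["img"][130:250,340:470],None,fx=4,fy=4,interpolation=cv2.INTER_CUBIC)
c2=cv2.resize(s["img"][160:310,170:300],None,fx=4,fy=4,interpolation=cv2.INTER_CUBIC)[:600]
cv2.imwrite("pics/c1.png",c1);cv2.imwrite("pics/c2.png",c2)
for d in(t,s):
    H=hsv(d);h,S,v=cv2.split(H)
    def obj(m,z,nm):
        c=rect(m); P=onz(d,c,z)[:,:2]
        r=cv2.minAreaRect((P*1000).astype(np.float32)); print(d["name"],nm,"px",c.mean(0).round(1),"rect mm",np.round(r[0],1),np.round(r[1],1),round(r[2],2))
    obj((h>105)&(h<130)&(S>120),.015,"board")
    obj((((h<5)|(h>175))&(S>190)&(v>120)),.104,"red")
    obj((S<30)&(v>165),.022,"tray")
    obj((v<40)&(cv2.boxFilter(v,-1,(3,3))<45)&(np.indices(v.shape)[0]>140)&(np.indices(v.shape)[0]<275)&(np.indices(v.shape)[1]>(370 if d is t else 200))&(np.indices(v.shape)[1]<(450 if d is t else 270)),.11,"grip")
E
```

```text
top board px [ 38. 345.] rect mm [144.3 742. ] [0. 0.] 0.0
top red px [379.2 217. ] rect mm [ 500.3 -184.4] [54.9 16.3] 84.97
top tray px [308.3 243.4] rect mm [437.2   2.6] [103.  198.7] 4.73
top grip px [409.5 172.4] rect mm [ 619.2 -266.7] [100.9  27. ] 85.23
scene board px [414.2 202.3] rect mm [608.5 272.9] [174.  243.3] 10.63
scene red px [251.  201.6] rect mm [ 495.8 -179.2] [56.2 17.2] 85.08
scene tray px [305.4 188.5] rect mm [ 4.439e+02 -2.000e-01] [114.6 207.1] 4.47
scene grip px [233.  251.3] rect mm [ 629.1 -266.9] [99.7 38.3] 84.69
```

View pics/c1.png

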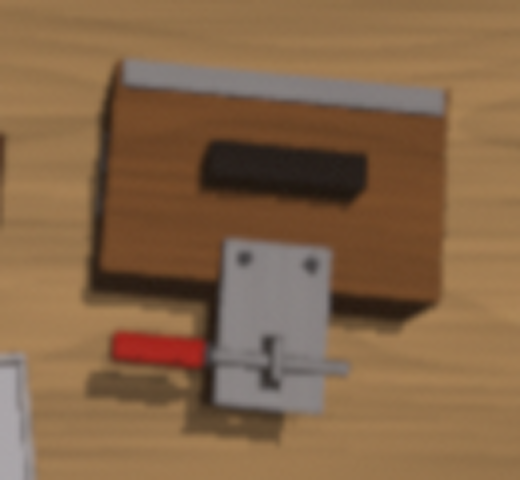

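View pics/c2.png

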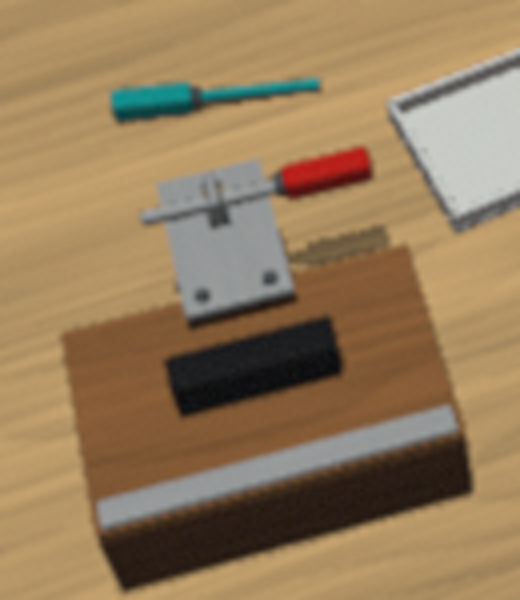

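The crop confirms that the red handle's shank runs through the staple eye (crop about (270,360)), so it is the pin. The orange and turquoise tools lie loose on the bench. Next I'll triangulate.

Run:
```python
from h import *
t=cam("top"); s=cam("scene")
def ctr(m):
    c=rect(m); M=np.zeros(m.shape,np.uint8); cv2.drawContours(M,[c.reshape(-1,1,2)],-1,1,-1); mo=cv2.moments(M,True); return [mo['m10']/mo['m00'],mo['m01']/mo['m00']],cv2.minAreaRect(c.astype(np.float32))
out={}
for d in(t,s):
    H=hsv(d);h,S,v=cv2.split(H); rr,cc=np.indices(v.shape)
    B=(h>105)&(h<130)&(S>100)&(cc>(165 if d is t else 350))&(cc<(275 if d is t else 475))&(rr<260)&(rr>140)
    c=rect(B); P=onz(d,c,.015)[:,:2]*1000; r=cv2.minAreaRect(P.astype(np.float32)); print("board",r, ctr(B)[0])
    R=((h<5)|(h>175))&(S>190)&(v>120)
    G=(v<40)&(rr>140)&(rr<275)&(cc>(380 if d is t else 205))&(cc<(440 if d is t else 262))
    out[d["name"]]=[ctr(R),ctr(G)]
    T=(S<30)&(v>165); print("tray",onz(d,ctr(T)[0],.012))
for i in (0,1):
    print(tri(t,out["top"][i][0],s,out["scene"][i][0]), out["top"][i],out["scene"][i])
# tip, from crops
tip=[340+347/4,130+368/4]; tip2=[170+145/4,160+217/4]
print("tip",tri(t,tip,s,tip2), onz(t,tip,.104),onz(s,tip2,.104))
# lid top corners (crop px): metal strip corners back, etc.
for a,b in(((123,60),(455,405)),((447,88),(97,497))):
    a=[340+a[0]/4,130+a[1]/4]; b=[170+b[0]/4,160+b[1]/4]
print("lid back corners swapped?",onz(t,[[340+123/4,130+60/4],[340+447/4,130+88/4],[340+440/4,130+295/4],[340+98/4,130+272/4]],.082),
 onz(s,[[170+452/4,160+405/4],[170+97/4,160+503/4],[170+62/4,160+335/4],[170+408/4,160+248/4]],.082))
```

```text
board ((607.1910400390625, 271.74786376953125), (171.35226440429688, 240.7601318359375), 10.571279525756836) [217.3313420098144, 183.66545764881587]
tray [[0.43794936 0.00277686 0.012     ]]
board ((608.5053100585938, 273.3236083984375), (174.8027801513672, 245.26675415039062), 10.622968673706055) [414.30877279448003, 202.24618038442583]
tray [[0.44405353 0.00057602 0.012     ]]
[ 0.49980432 -0.18144383  0.10991041] ([379.0676691729323, 217.01503759398497], ((379.2920837402344, 217.07920837402344), (21.09478759765625, 6.268734931945801), 5.710592269897461)) ([251.04424778761063, 201.61061946902655], ((251.02944946289062, 201.61767578125), (5.093247413635254, 21.10059928894043), 75.96376037597656))
[ 0.62158978 -0.27069027  0.10007321] ([412.00323624595467, 173.1294498381877], ((410.087646484375, 172.57977294921875), (38.30287551879883, 9.9549560546875), 5.440331935882568)) ([233.05623901581723, 251.27240773286468], ((233.04360961914062, 251.2884063720703), (13.720535278320312, 41.67692947387695), 75.0685806274414))
tip [ 0.48952691 -0.30375776  0.10515306] [[ 0.48880729 -0.30756229  0.104     ]] [[ 0.49019932 -0.30045483  0.104     ]]
lid back corners swapped? [[ 0.70470923 -0.16672414  0.082     ]
 [ 0.68756681 -0.39024149  0.082     ]
 [ 0.54210318 -0.37789276  0.082     ]
 [ 0.55485489 -0.14834106  0.082     ]] [[ 0.68718719 -0.15980184  0.082     ]
 [ 0.66821968 -0.38047528  0.082     ]
 [ 0.54332397 -0.37288107  0.082     ]
 [ 0.56486436 -0.14597633  0.082     ]]
```

{"name": "move_arm", "arguments": {"motion": [[[0,0,0],[0,0,0.0562],1],[[0,0,0],[0,0,0.0562],1],[[0,0,0],[0,0,0.0562],1],[[0,0,0],[0,0,0.0562],1],[[0,0,0],[0,0,0.0562],1],[[0,0,0],[0,0,0.0562],1],[[0,0,0],[0,0,0.0562],1],[[0,0,0],[0,0,0.0562],1],[[0,0,0],[0,0,0.0562],1],[[0,0,0],[0,0,0.0562],1],[[0,0,0],[0,0,0.0562],1],[[0,0,0],[0,0,0],1]], "squeeze": 60}}

```text
time_s: 1.35
position: [0.1949, 0.5138, 0.2306]
tool_rot: [[0.15, 0.989, -0.001], [0.989, -0.15, -0.002], [-0.002, -0.001, -1.0]]
ft_force: [0.3, 0.9, 0.4]
grip_width: 0.0858
```

{"name": "move_arm", "arguments": {"motion": [[[-0.89,0.56,0],[0,0,-0.015],1],[[-0.89,0.56,0],[0,0,-0.015],1],[[-0.89,0.56,0],[0,0,0],1],[[-0.89,0.56,0],[0,0,0],1],[[-0.89,0.56,0],[0,0,0],1],[[-0.89,0.56,0],[0,0,0],1],[[-0.89,0.56,0],[0,0,0],1],[[-0.89,0.56,0],[0,0,0],1],[[-0.89,0.56,0],[0,0,0],1],[[-0.89,0.56,0],[0,0,0],1],[[-0.89,0.56,0],[0,0,0],1],[[-0.89,0.56,0],[0,0,0],1]]}}

```text
time_s: 2.35
position: [0.3165, 0.2841, 0.2304]
tool_rot: [[0.028, 1.0, -0.0], [1.0, -0.028, -0.0], [-0.0, -0.0, -1.0]]
ft_force: [-0.7, 0.0, -1.1]
grip_width: 0.0854
```

{"name": "move_arm", "arguments": {"motion": [[[-0.89,0.56,0],[0,0,0],1],[[-0.89,0.56,0],[0,0,0],1],[[-0.89,0.56,0],[0,0,0],1],[[-0.89,0.56,0],[0,0,0],1],[[-0.89,0.56,0],[0,0,0],1],[[-0.89,0.56,0],[0,0,0],1],[[-0.89,0.56,0],[0,0,0],1],[[-0.89,0.56,0],[0,0,0],1],[[-0.89,0.56,0],[0,0,0],1],[[-0.89,0.56,0],[0,0,0],1]]}}

```text
time_s: 3.18
position: [0.4309, 0.095, 0.2317]
tool_rot: [[-0.015, 1.0, 0.003], [1.0, 0.015, 0.0], [0.0, 0.003, -1.0]]
ft_force: [0.4, 0.2, -0.7]
grip_width: 0.085
```

{"name": "move_arm", "arguments": {"motion": [[[-0.95,0.24,0],[0,0,0.012],1],[[-0.95,0.24,0],[0,0,0.012],1],[[-0.95,0.24,0],[0,0,0.012],1],[[-0.95,0.24,0],[0,0,0.012],1],[[-0.95,0.24,0],[0,0,0],1],[[-0.95,0.24,0],[0,0,0],1],[[-0.95,0.24,0],[0,0,0],1],[[-0.95,0.24,0],[0,0,0],1],[[-0.95,0.24,0],[0,0,0],1],[[-0.95,0.24,0],[0,0,0],1],[[-0.9,0.24,0],[0,0,0],1],[[0,0,0],[0,0,0],1]]}}

```text
time_s: 4.18
position: [0.477, -0.1293, 0.2321]
tool_rot: [[0.043, 0.999, 0.005], [0.999, -0.043, -0.001], [-0.001, 0.005, -1.0]]
ft_force: [0.5, -0.6, -0.9]
grip_width: 0.0852
```

Run:
```python
from h import *
o=readout.observe(); print(o["position"],o["tool_rot"].round(4),o["q"])
w=cam("wrist"); cv2.imwrite("pics/w1.png",w["img"])
```

```text
[ 0.47700454 -0.12930412  0.23205976] [[ 4.340e-02  9.990e-01  4.700e-03]
 [ 9.991e-01 -4.340e-02 -7.000e-04]
 [-5.000e-04  4.800e-03 -1.000e+00]] [-28.97129727  16.04709507  82.97126765   0.09560208  80.72413441
 -26.498836  ]
```

View pics/w1.png

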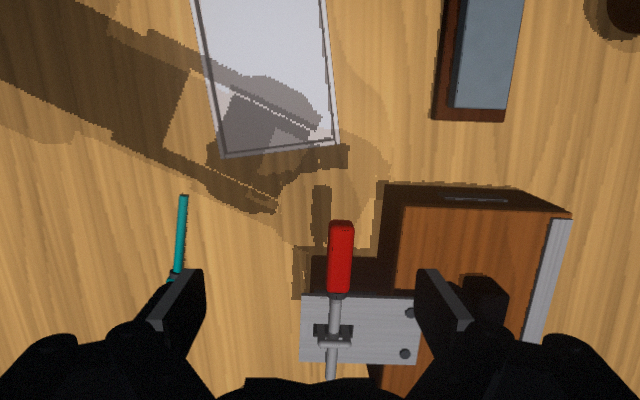

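The wrist view shows the red handle at (340,257), with the shank running down to the staple at about (333,335). The lid is on the right, the teal decoy is at (182,240), and the jaw fits across the handle.

```bash
cat >> h.py <<'E'
def redrect(d,z):
    h,S,v=cv2.split(hsv(d)); R=((h<6)|(h>174))&(S>150)&(v>60)
    c=rect(R); P=(onz(d,c,z)[:,:2]*1000).astype(np.float32); r=cv2.minAreaRect(P)
    return r, cv2.boundingRect(c)
E
python3 - <<'E'
from h import *
w=cam("wrist"); t=cam("top"); s=cam("scene")
for z in(.104,.114):
    for d in (w,t,s): print(z,redrect(d,z))
# bright top face in wrist
h,S,v=cv2.split(hsv(w)); print(w["img"][250:260:9,325:358].tolist())
# shank axis: collar / beyond-staple points
print(onz(w,[[336,300],[332,350],[331,378]],.109))
# strap corners top plane .099, lid front corners .082
print(onz(w,[[302,295],[300,362],[416,364]],.099), onz(w,[[403,207],[570,218]],.082))
E
python3 - <<'E'
import cv2; i=cv2.imread('pics/w1.png'); cv2.imwrite('pics/w1c.png',cv2.resize(i[200:390,280:430],None,fx=4,fy=3.1))
E
```

```text
0.104 (((498.7299499511719, -182.63404846191406), (64.48877716064453, 21.10363006591797), 85.17830657958984), (326, 223, 29, 72))
0.104 (((844.396728515625, 16.067073822021484), (6.053582191467285, 2.791909694671631), 1.358973741531372), (305, 93, 2, 3))
0.104 (((498.2601623535156, -179.16500854492188), (59.20337677001953, 27.534381866455078), 84.01332092285156), (240, 197, 23, 12))
0.114 (((497.9725036621094, -177.87567138671875), (62.1025276184082, 20.3227481842041), 85.17829132080078), (326, 223, 29, 72))
0.114 (((839.36083984375, 15.433568954467773), (5.991980075836182, 2.7634975910186768), 1.3590147495269775), (305, 93, 2, 3))
0.114 (((505.7796630859375, -180.40988159179688), (58.61391067504883, 27.260208129882812), 84.01332092285156), (240, 197, 23, 12))
[[[44, 69, 94], [37, 64, 89], [34, 55, 89], [17, 26, 71], [15, 25, 88], [21, 27, 123], [17, 25, 135], [17, 24, 144], [16, 24, 91], [18, 29, 166], [12, 24, 166], [18, 32, 166], [20, 26, 165], [18, 26, 164], [14, 23, 161], [14, 23, 164], [15, 27, 162], [16, 25, 164], [12, 25, 162], [14, 26, 161], [11, 24, 161], [5, 21, 159], [14,
[... 259 characters left out ...]
 [17, 25, 151], [12, 25, 163], [15, 26, 162], [21, 26, 166], [21, 24, 164], [17, 28, 163], [19, 28, 167], [20, 29, 165], [14, 23, 162], [17, 27, 161], [12, 27, 164], [20, 26, 164], [19, 28, 164], [19, 30, 164], [11, 23, 159], [15, 23, 160], [16, 26, 163], [12, 22, 153], [16, 28, 149], [12, 21, 136], [17, 25, 108], [12, 21, 38], [9, 18, 37], [16, 28, 45], [17, 26, 41], [16, 27, 42]]]
[[ 0.49462809 -0.21739982  0.109     ]
 [ 0.49003276 -0.26764979  0.109     ]
 [ 0.48838496 -0.29821153  0.109     ]]
[[ 0.4658011  -0.21723941  0.099     ]
 [ 0.46043056 -0.2876694   0.099     ]
 [ 0.56863031 -0.29539065  0.099     ]] [[ 0.55556565 -0.14636478  0.082     ]
 [ 0.70294747 -0.16303181  0.082     ]]
```

View pics/w1c.png

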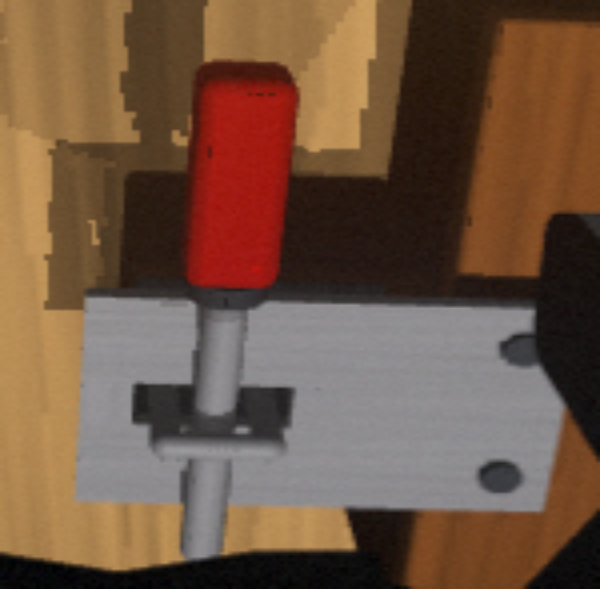

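Yaw is about -4.85° in all cues: handle -4.8°, strap -4.4°, and pin line -4.8°. The handle's middle is at about (0.498,-0.180). Staple plus 130 mm gives (0.621,-0.270), which agrees with the grip triangulation.

{"name": "move_arm", "arguments": {"motion": [[[0,0,0],[0.002,0,0.016],0.2],[[-0.62,0.3,0],[0,0,0],0.2],[[-0.62,0.3,0],[0,0,0],0.2],[[-0.62,0.3,0],[0,0,0],0.2],[[-0.62,0.3,0],[0,0,0],0.2],[[0,0,0],[0,0,0],0.2],[[0,0,0],[0,0,0],0.2]]}}

```text
time_s: 4.97
position: [0.4986, -0.1792, 0.2327]
tool_rot: [[0.066, 0.998, 0.001], [0.998, -0.066, 0.0], [0.0, 0.001, -1.0]]
ft_force: [0.2, 0.6, -0.2]
grip_width: 0.051
```

```bash
cat >> h.py <<'E'
def todo(p,yaw):
    o=readout.observe(); R=np.array(o["tool_rot"]); d=R.T@(np.array(p)-o["position"])
    c,s=np.cos(np.radians(yaw)),np.sin(np.radians(yaw)); T=np.array([[-s,c,0],[c,s,0],[0,0,-1.]]) 
    rv=cv2.Rodrigues(R.T@T)[0].ravel()
    print("t",round(o["time_s"],2),"pos",o["position"].round(4),"shift mm",(d*1000).round(1),"norm",(d/.02).round(2),"rot norm",(np.degrees(rv)/120).round(4),"deg",np.degrees(rv).round(2),"F",o["ft_force"].round(1),"w",round(o["grip_width"],4))
E
python3 - <<'E'
from h import *
todo([.4977,-.184,.095],-4.85)
E
```

```text
t 4.97 pos [ 0.4986 -0.1792  0.2327] shift mm [ -5.   -0.8 137.7] norm [-0.25 -0.04  6.89] rot norm [ 0.0006 -0.0002  0.0088] deg [ 0.07 -0.02  1.06] F [ 0.2  0.6 -0.2] w 0.051
```

{"name": "move_arm", "arguments": {"motion": [[[-0.25,-0.04,0],[0,0,0.009],0.2],[[0,0,0.9],[0,0,0],0.2],[[0,0,0.9],[0,0,0],0.2],[[0,0,0.9],[0,0,0],0.2],[[0,0,0.9],[0,0,0],0.2],[[0,0,0.9],[0,0,0],0.2],[[0,0,0],[0,0,0],0.2],[[0,0,0],[0,0,0],0.2]]}}

```text
time_s: 5.63
position: [0.497, -0.1847, 0.1409]
tool_rot: [[0.089, 0.996, 0.004], [0.996, -0.089, -0.001], [-0.001, 0.004, -1.0]]
ft_force: [-0.2, 0.5, 0.7]
grip_width: 0.0514
```

Run:
```python
from h import *
w=cam("wrist"); cv2.imwrite("pics/w2.png",w["img"]); print(redrect(w,.114))
todo([.4977,-.184,.095],-4.85)
```

```text
(((498.68792724609375, -178.71054077148438), (60.87821960449219, 19.55518341064453), 85.21410369873047), (294, 179, 40, 113))
t 5.68 pos [ 0.497  -0.1847  0.141 ] shift mm [ 0.8  0.5 46. ] norm [0.04 0.03 2.3 ] rot norm [ 0.0018  0.0004 -0.0023] deg [ 0.22  0.05 -0.28] F [ 0.8 -0.4 -0.1] w 0.0511
```

View pics/w2.png

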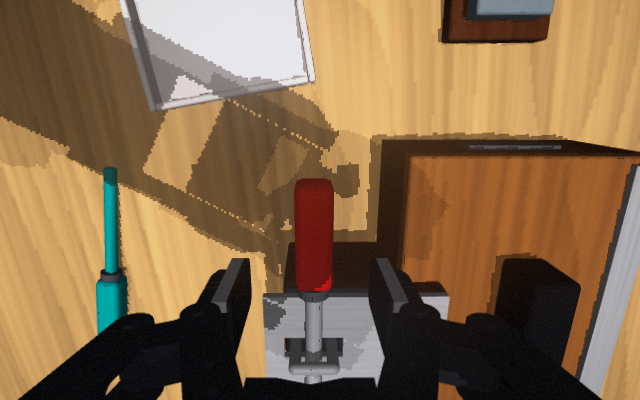

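{"name": "move_arm", "arguments": {"motion": [[[0.1,0.09,0.7],[0.002,0,-0.002],0.2],[[0,0,0.7],[0,0,0],0.2],[[0,0,0.55],[0,0,0],0.2],[[0,0,0.3],[0,0,0],0.2],[[0,0,0],[0,0,0],0.2]]}}

```text
time_s: 6.1
position: [0.5018, -0.1845, 0.1009]
tool_rot: [[0.085, 0.996, 0.009], [0.996, -0.085, -0.007], [-0.006, 0.01, -1.0]]
ft_force: [-0.5, 0.9, 0.4]
grip_width: 0.0515
```

Run:
```python
from h import *
todo([.4985,-.183,.095],-4.85)
```

```text
t 6.1 pos [ 0.5018 -0.1845  0.1009] shift mm [ 1.2 -3.4  5.9] norm [ 0.06 -0.17  0.3 ] rot norm [ 0.0046  0.003  -0.0004] deg [ 0.55  0.36 -0.05] F [-0.5  0.9  0.4] w 0.0515
```

{"name": "move_arm", "arguments": {"motion": [[[0.06,-0.17,0.28],[0.004,0.003,0],0.2],[[0,0,0],[0,0,0],0.2]]}}

```text
time_s: 6.27
position: [0.4989, -0.1833, 0.0966]
tool_rot: [[0.085, 0.996, 0.003], [0.996, -0.085, -0.001], [-0.001, 0.003, -1.0]]
ft_force: [-0.6, 0.6, -0.5]
grip_width: 0.0514
```

Run:
```python
from h import *
todo([.4985,-.183,.095],-4.85)
```

```text
t 6.27 pos [ 0.4989 -0.1833  0.0966] shift mm [ 0.2 -0.5  1.6] norm [ 0.01 -0.02  0.08] rot norm [ 0.0014  0.0003 -0.0004] deg [ 0.16  0.04 -0.05] F [-0.6  0.6 -0.5] w 0.0514
```

Good. I'll close the gripper now.

{"name": "move_arm", "arguments": {"motion": [[[0,0,0.05],[0.001,0,0],0.2],[[0,0,0],[0,0,0],-0.3],[[0,0,0],[0,0,0],-0.6],[[0,0,0],[0,0,0],-1],[[0,0,0],[0,0,0],-1],[[0,0,0],[0,0,0],-1],[[0,0,0],[0,0,0],-1]], "squeeze": 50}}

```text
time_s: 6.85
position: [0.4996, -0.1837, 0.0976]
tool_rot: [[0.086, 0.996, 0.003], [0.996, -0.086, -0.002], [-0.002, 0.003, -1.0]]
ft_force: [0.5, 0.0, -0.7]
grip_width: 0.019
```

Run:
```python
from h import *
todo([.4985,-.183,.095],-4.85)
w=cam("wrist"); cv2.imwrite("pics/w3.png",w["img"])
```

```text
t 6.85 pos [ 0.4996 -0.1837  0.0976] shift mm [ 0.6 -1.1  2.6] norm [ 0.03 -0.06  0.13] rot norm [ 0.0016  0.001  -0.0005] deg [ 0.19  0.12 -0.06] F [ 0.5  0.  -0.7] w 0.019
```

View pics/w3.png

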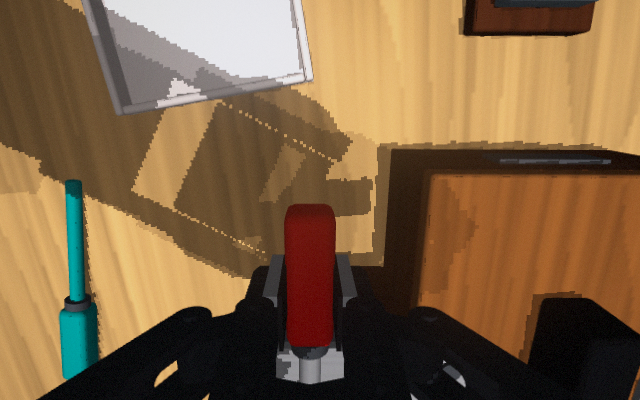

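The red handle sits squarely between the pads, with a width of 19 mm. I'll lift it about 1 mm and pull along the chest's +y in small steps.

{"name": "move_arm", "arguments": {"motion": [[[0.1,0,-0.05],[0,0,0],-1],[[0.3,0,0],[0,0,0],-1],[[0.3,0,0],[0,0,0],-1],[[0.3,0,0],[0,0,0],-1]]}}

```text
time_s: 7.23
position: [0.5012, -0.163, 0.0984]
tool_rot: [[0.087, 0.996, 0.003], [0.996, -0.087, -0.002], [-0.002, 0.003, -1.0]]
ft_force: [0.2, 0.2, -0.6]
grip_width: 0.0193
```

Run:
```python
from h import *
todo([.4996+.08*.0845,-.1837+.08*.996,.099],-4.85)
```

```text
t 7.23 pos [ 0.5012 -0.163   0.0984] shift mm [59.2 -0.  -0.7] norm [ 2.96 -0.   -0.04] rot norm [ 0.0014  0.0009 -0.0012] deg [ 0.17  0.11 -0.15] F [ 0.2  0.2 -0.6] w 0.0193
```

Straight and force-free so far, so I'll continue.

{"name": "move_arm", "arguments": {"motion": [[[0.4,0,0],[0,0,-0.001],-1],[[0.4,0,0],[0,0,0],-1],[[0.4,0,0],[0,0,0],-1],[[0.4,0,0],[0,0,0],-1]]}}

```text
time_s: 7.57
position: [0.5041, -0.1271, 0.0984]
tool_rot: [[0.084, 0.996, 0.003], [0.996, -0.084, -0.002], [-0.002, 0.003, -1.0]]
ft_force: [0.4, -0.4, -1.1]
grip_width: 0.0186
```

Run:
```python
from h import *
todo([.4996+.08*.0845,-.1837+.08*.996,.099],-4.85)
```

```text
t 7.57 pos [ 0.5041 -0.1271  0.0984] shift mm [23.2  0.3 -0.7] norm [ 1.16  0.02 -0.03] rot norm [0.0014 0.0008 0.0002] deg [0.16 0.09 0.02] F [ 0.4 -0.4 -1.1] w 0.0186
```

{"name": "move_arm", "arguments": {"motion": [[[0.4,0,0],[0,0,0],-1],[[0.4,0,0],[0,0,0],-1],[[0.4,0,0],[0,0,0],-1],[[0.4,0,0],[0,0,0],-1],[[0,0,0],[0.002,0.001,0],-1]]}}

```text
time_s: 7.98
position: [0.5069, -0.0894, 0.0984]
tool_rot: [[0.082, 0.997, -0.002], [0.997, -0.082, 0.001], [0.001, -0.002, -1.0]]
ft_force: [-0.8, 0.6, -1.6]
grip_width: 0.0186
```

Run:
```python
from h import *
todo([.4996+.08*.0845,-.1837+.08*.996,.099],-4.85)
t=cam("top");s=cam("scene");w=cam("wrist")
a=cv2.resize(t["img"][130:270,250:470],None,fx=2.2,fy=2.2);b=cv2.resize(s["img"][140:290,180:360],None,fx=1.7,fy=1.7)
H=max(a.shape[0],b.shape[0]); o=np.zeros((H,a.shape[1]+b.shape[1],3),np.uint8); o[:a.shape[0],:a.shape[1]]=a;o[:b.shape[0],a.shape[1]:]=b
cv2.imwrite("pics/p4.png",o);cv2.imwrite("pics/w4.png",w["img"])
# tray corners
for d in (t,s):
    h,S,v=cv2.split(hsv(d)); rr,cc=np.indices(v.shape)
```

```text
t 7.98 pos [ 0.5069 -0.0894  0.0984] shift mm [-14.6   0.7  -0.6] norm [-0.73  0.03 -0.03] rot norm [-0.0008 -0.0005  0.0012] deg [-0.1  -0.06  0.15] F [-0.8  0.6 -1.6] w 0.0186
```

View pics/p4.png

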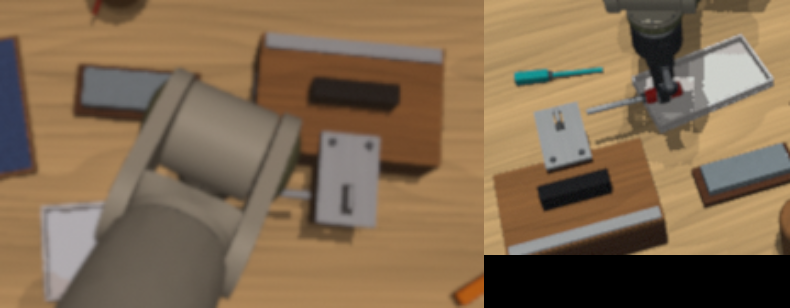

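View pics/w4.png

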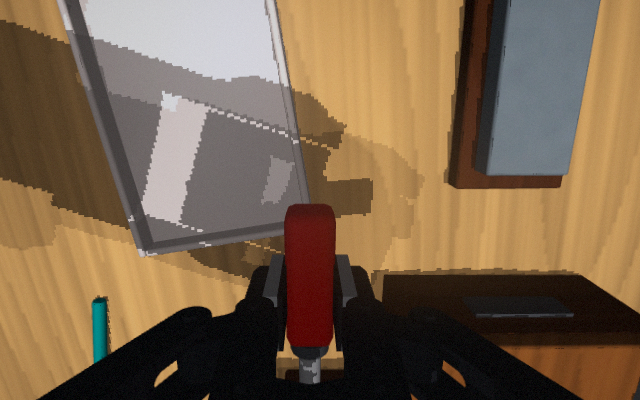

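The pin is clear of the staple and the lid is still seated: the slot shows with no shank in it, and the tip is at about p4 (285,193). Next I'll lift over the tray and measure it from the wrist.

{"name": "move_arm", "arguments": {"motion": [[[0,0,-0.8],[0,0,0],-1],[[0,0,-0.8],[0,0,0],-1],[[0,0,-0.8],[0,0,0],-1],[[0.7,-0.45,0],[0,0,-0.01],-1],[[0.7,-0.45,0],[0,0,-0.01],-1],[[0.7,-0.45,0],[0,0,-0.01],-1],[[0.7,-0.45,0],[0,0,-0.01],-1],[[0.7,-0.45,0],[0,0,-0.01],-1],[[0.7,-0.45,0],[0,0,-0.01],-1],[[0.7,-0.45,0],[0,0,0],-1],[[0,0,0],[0,0,0],-1],[[0,0,0],[0,0,0],-1]]}}

```text
time_s: 9.13
position: [0.4408, 0.01, 0.1466]
tool_rot: [[-0.046, 0.999, -0.004], [0.999, 0.046, 0.0], [0.001, -0.004, -1.0]]
ft_force: [0.5, -0.7, -1.9]
grip_width: 0.0188
```

Run:
```python
from h import *
todo([.4375,.044,.15],4.6)
w=cam("wrist");cv2.imwrite("pics/w5.png",w["img"])
a=cv2.imread("pics/top0.png")[205:280,255:365];b=cv2.imread("pics/scene0.png")[150:225,255:360]
cv2.imwrite("pics/tray.png",np.vstack([cv2.resize(a,(550,375)).copy()[:300],cv2.resize(b,(550,393))[:300]]))
cv2.imwrite("pics/trayt.png",cv2.resize(a,(770,525),interpolation=cv2.INTER_CUBIC));cv2.imwrite("pics/trays.png",cv2.resize(b,(735,525),interpolation=cv2.INTER_CUBIC))
```

```text
t 9.13 pos [0.4408 0.01   0.1466] shift mm [34.1 -1.8 -3.4] norm [ 1.7  -0.09 -0.17] rot norm [-0.0021 -0.0004 -0.0165] deg [-0.25 -0.04 -1.98] F [ 0.5 -0.7 -1.9] w 0.0188
```

View pics/w5.png

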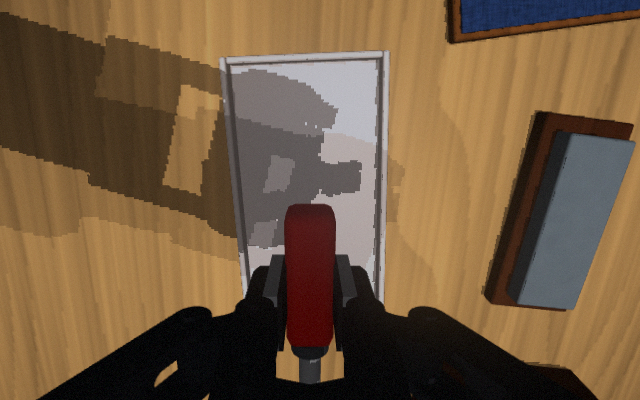

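View pics/trayt.png

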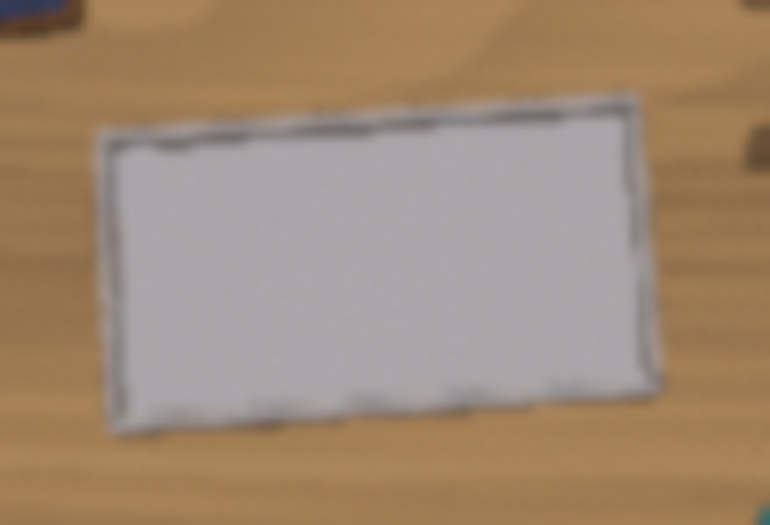

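View pics/trays.png

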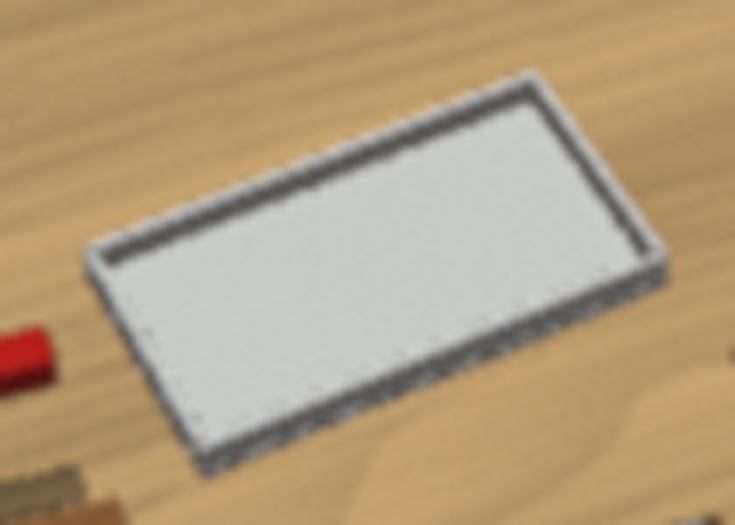

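Run:
```python
from h import *
t=cam("top");s=cam("scene");w=cam("wrist")
A=onz(t,np.array([(97,132),(638,93),(665,392),(115,433)])/7.+[255,205],.022)
B=onz(s,np.array([(88,245),(535,72),(665,252),(205,457)])/7.+[255,150],.022)
print(A[:,:2].round(4),A.mean(0)); print(B[:,:2].round(4),B.mean(0))
for X in (A,B): print([round(float(np.linalg.norm(X[i]-X[i-1])),4) for i in range(4)])
C=onz(w,[[221,58],[388,52]],.022);print(C, np.linalg.norm(C[0]-C[1]))
h,S,v=cv2.split(hsv(w)); print(redrect(w,.106))
```

```text
[[ 0.4892  0.1153]
 [ 0.5081 -0.1023]
 [ 0.389  -0.1133]
 [ 0.3698  0.1034]] [0.43903542 0.00076485 0.022     ]
[[ 0.3941 -0.1049]
 [ 0.3773  0.1096]
 [ 0.4916  0.1196]
 [ 0.5163 -0.097 ]] [0.44481992 0.00680928 0.022     ]
[0.12, 0.2185, 0.1195, 0.2175]
[0.1224, 0.2151, 0.1148, 0.218]
[[0.37400371 0.10764501 0.022     ]
 [0.4895934  0.1165695  0.022     ]] 0.11593370459791785
(((441.3833312988281, -16.6021728515625), (27.6787109375, 86.39105987548828), 2.4593052864074707), (284, 209, 51, 137))
```

Tray centre is at (0.441,0.003), yaw about 4.8°. The three views agree within 4 mm and the sides come out at 120 x 218 mm.

{"name": "move_arm", "arguments": {"motion": [[[0.55,-0.03,0],[-0.002,0,-0.009],-1],[[0.55,-0.03,0],[0,0,-0.005],-1],[[0.5,-0.03,0.3],[0,0,0],-1],[[0,0,0.9],[0,0,0],-1],[[0,0,0.9],[0,0,0],-1],[[0,0,0.9],[0,0,0],-1],[[0,0,0.7],[0,0,0],-1],[[0,0,0],[0,0,0],-1]]}}

```text
time_s: 10.0
position: [0.4385, 0.0472, 0.0687]
tool_rot: [[-0.077, 0.997, 0.004], [0.997, 0.077, 0.001], [0.0, 0.004, -1.0]]
ft_force: [-1.0, 1.0, -1.1]
grip_width: 0.0187
```

Run:
```python
from h import *
todo([.4375,.045,.0086],4.85)
```

```text
t 10.0 pos [0.4385 0.0472 0.0687] shift mm [-2.1 -1.4 60.1] norm [-0.11 -0.07  3.  ] rot norm [ 0.0019 -0.0002 -0.0035] deg [ 0.22 -0.03 -0.42] F [-1.   1.  -1.1] w 0.0187
```

{"name": "move_arm", "arguments": {"motion": [[[-0.1,-0.07,0.6],[0.001,0,-0.003],-1],[[0,0,0.6],[0,0,0],-1],[[0,0,0.5],[0,0,0],-1],[[0,0,0.4],[0,0,0],-1],[[0,0,0.2],[0,0,0],-1],[[0,0,0],[0,0,0],-1]]}}

```text
time_s: 10.5
position: [0.438, 0.0486, 0.0219]
tool_rot: [[-0.087, 0.996, 0.003], [0.996, 0.087, 0.001], [0.0, 0.003, -1.0]]
ft_force: [0.4, 0.3, -1.1]
grip_width: 0.0185
```

Run:
```python
from h import *
todo([.4375,.045,.0086],4.85)
s=cam("scene");cv2.imwrite("pics/s6.png",cv2.resize(s["img"][130:250,230:390],None,fx=4,fy=4))
```

```text
t 10.5 pos [0.438  0.0486 0.0219] shift mm [-3.5 -0.9 13.3] norm [-0.18 -0.04  0.67] rot norm [ 0.0016 -0.0001  0.0014] deg [ 0.19 -0.02  0.17] F [ 0.4  0.3 -1.1] w 0.0185
```

View pics/s6.png

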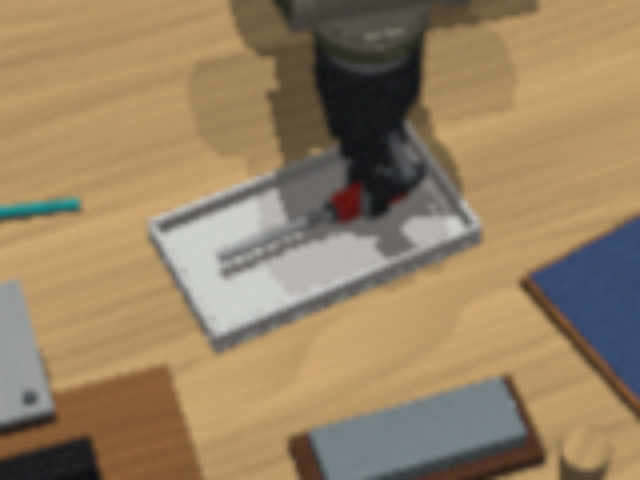

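The pin is level and inside the tray's outline. I'll ease it down.

{"name": "move_arm", "arguments": {"motion": [[[-0.18,-0.04,0.3],[0.001,0,0],-1],[[0,0,0.2],[0,0,0],-1],[[0,0,0.15],[0,0,0],-1]]}}

```text
time_s: 10.8
position: [0.4389, 0.0446, 0.01]
tool_rot: [[-0.088, 0.996, 0.005], [0.996, 0.088, -0.0], [-0.001, 0.005, -1.0]]
ft_force: [-0.3, -0.0, -1.3]
grip_width: 0.0188
```

Run:
```python
from h import *
todo([.4375,.045,.0086],4.85)
```

```text
t 10.8 pos [0.4389 0.0446 0.01  ] shift mm [ 0.5 -1.3  1.3] norm [ 0.03 -0.07  0.07] rot norm [0.0026 0.0004 0.0016] deg [0.31 0.05 0.19] F [-0.3 -0.  -1.3] w 0.0188
```

{"name": "move_arm", "arguments": {"motion": [[[0,0,0.08],[0.001,0,0],-1],[[0,0,0.06],[0,0,0],-1]]}}

```text
time_s: 10.97
position: [0.4388, 0.0445, 0.0084]
tool_rot: [[-0.088, 0.996, 0.004], [0.996, 0.088, -0.001], [-0.001, 0.004, -1.0]]
ft_force: [-10.0, 1.8, 45.3]
grip_width: 0.0187
```

Run:
```python
from h import *
todo([.4375,.045,.0086],4.85)
```

```text
t 10.97 pos [0.4388 0.0445 0.0084] shift mm [ 0.6 -1.3 -0.2] norm [ 0.03 -0.06 -0.01] rot norm [0.0017 0.0004 0.0014] deg [0.2  0.05 0.17] F [-10.    1.8  45.3] w 0.0187
```

It has touched the floor, firmer than I wanted at 45 N. I'll relax and then open slowly.

{"name": "move_arm", "arguments": {"motion": [[[0,0,-0.04],[0,0,0],-1]]}}

```text
time_s: 11.05
position: [0.4389, 0.0445, 0.0097]
tool_rot: [[-0.087, 0.996, 0.004], [0.996, 0.087, -0.001], [-0.001, 0.004, -1.0]]
ft_force: [-1.2, -0.4, -1.5]
grip_width: 0.0187
```

{"name": "move_arm", "arguments": {"motion": [[[0,0,0.02],[0,0,0],-1]]}}

```text
time_s: 11.13
position: [0.4391, 0.0445, 0.0096]
tool_rot: [[-0.087, 0.996, 0.005], [0.996, 0.087, -0.001], [-0.001, 0.005, -1.0]]
ft_force: [-0.5, 0.4, -1.3]
grip_width: 0.0186
```

{"name": "move_arm", "arguments": {"motion": [[[0,0,0.06],[0,0,0],-1]]}}

```text
time_s: 11.22
position: [0.4393, 0.0444, 0.0085]
tool_rot: [[-0.087, 0.996, 0.006], [0.996, 0.087, -0.001], [-0.002, 0.006, -1.0]]
ft_force: [1.4, 0.8, 3.1]
grip_width: 0.0189
```

{"name": "move_arm", "arguments": {"motion": [[[0,0,0],[0,0,0],-0.5],[[0,0,0],[0,0,0],-0.3],[[0,0,0],[0,0,0],-0.1],[[0,0,0],[0,0,0],-0.1]]}}

```text
time_s: 11.55
position: [0.4393, 0.0443, 0.0079]
tool_rot: [[-0.087, 0.996, 0.005], [0.996, 0.087, -0.001], [-0.001, 0.005, -1.0]]
ft_force: [0.2, -0.5, -1.0]
grip_width: 0.0385
```

Run:
```python
from h import *
todo([.4375,.045,.0086],4.85)
w=cam("wrist");cv2.imwrite("pics/w7.png",w["img"])
```

```text
t 11.55 pos [0.4393 0.0443 0.0079] shift mm [ 0.9 -1.7 -0.8] norm [ 0.04 -0.09 -0.04] rot norm [0.0024 0.0007 0.0012] deg [0.29 0.08 0.15] F [ 0.2 -0.5 -1. ] w 0.0385
```

View pics/w7.png

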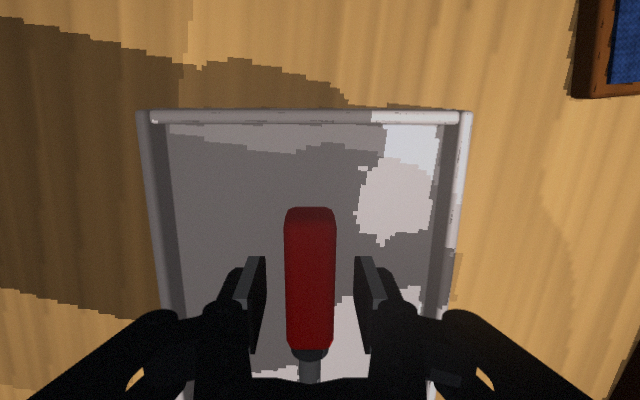

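The pin lies flat in the tray and the fingers are free of it. I'll go straight up.

{"name": "move_arm", "arguments": {"motion": [[[0,0,-0.4],[0.002,0,0],-0.1],[[0,0,-0.8],[0,0,0],0.2],[[0,0,-0.95],[0,0,0],0.2],[[0,0,-0.95],[0,0,0],0.2],[[0,0,-0.95],[0,0,0],0.2],[[0,0,-0.95],[0,0,0],0.2],[[0,0,-0.95],[0,0,0],0.2],[[0,0,-0.95],[0,0,0],0.2],[[0,0,-0.95],[0,0,0],0.2],[[0,0,-0.95],[0,0,0],0.2],[[0,0,-0.6],[0,0,0],0.2],[[0,0,0],[0,0,0],0.2]]}}

```text
time_s: 12.6
position: [0.4378, 0.0447, 0.2038]
tool_rot: [[-0.087, 0.996, -0.004], [0.996, 0.087, -0.001], [-0.0, -0.004, -1.0]]
ft_force: [0.0, -0.2, 0.0]
grip_width: 0.0514
```

Run:
```python
from h import *
todo([.6212,-.235,.21],-4.85)
w=cam("wrist");cv2.imwrite("pics/w8.png",w["img"])
```

```text
t 12.6 pos [0.4378 0.0447 0.2038] shift mm [-294.5  158.3   -6.8] norm [-14.73   7.92  -0.34] rot norm [-0.0021  0.0003  0.0819] deg [-0.25  0.04  9.83] F [ 0.  -0.2  0. ] w 0.0514
```

View pics/w8.png

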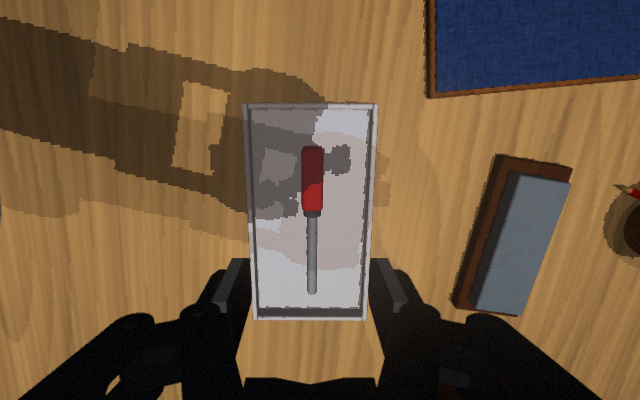

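The pin lies flat in the middle of the tray, with its handle at (312,180) and its tip at (312,292). Next is the lid.

{"name": "move_arm", "arguments": {"motion": [[[0,0,0],[-0.002,0,0.039],0.2],[[0,0,0],[0,0,0.039],0.2],[[-0.85,0.68,0],[0,0,0],0.2],[[-0.85,0.68,0],[0,0,0],0.2],[[-0.85,0.68,0],[0,0,0],0.2],[[-0.85,0.68,0],[0,0,0],0.2],[[-0.85,0.68,0],[0,0,0],0.2],[[-0.85,0.68,0],[0,0,0],0.2],[[-0.85,0.68,0],[0,0,0],0.2],[[-0.85,0.68,0],[0,0,0],0.2],[[-0.85,0.68,0],[0,0,0],0.2],[[-0.85,0.68,0],[0,0,0],0.2]]}}

```text
time_s: 13.65
position: [0.5564, -0.1396, 0.1841]
tool_rot: [[0.08, 0.996, -0.026], [0.997, -0.08, 0.009], [0.007, -0.026, -1.0]]
ft_force: [0.6, -0.4, -0.0]
grip_width: 0.0513
```

Run:
```python
from h import *
todo([.6212,-.235,.21],-4.85)
```

```text
t 13.65 pos [ 0.5564 -0.1396  0.1841] shift mm [-89.7  71.5 -28.4] norm [-4.48  3.58 -1.42] rot norm [-0.0125 -0.0032  0.002 ] deg [-1.5  -0.39  0.24] F [ 0.6 -0.4 -0. ] w 0.0513
```

{"name": "move_arm", "arguments": {"motion": [[[-0.5,0.4,-0.7],[-0.012,-0.003,0.002],0.2],[[-0.8,0.64,-0.35],[0,0,0],0.2],[[-0.8,0.64,-0.2],[0,0,0],0.2],[[-0.8,0.64,-0.15],[0,0,0],0.2],[[-0.8,0.64,-0.1],[0,0,0],0.2],[[-0.4,0.32,0],[0,0,0],0.2],[[0,0,0],[0,0,0],0.2],[[0,0,0],[0,0,0],0.2]]}}

```text
time_s: 14.32
position: [0.6161, -0.2343, 0.1977]
tool_rot: [[0.089, 0.996, -0.019], [0.996, -0.089, 0.01], [0.008, -0.02, -1.0]]
ft_force: [-0.1, 0.1, -0.1]
grip_width: 0.0513
```

Run:
```python
from h import *
todo([.6212,-.27,.2],-4.85)
w=cam("wrist");cv2.imwrite("pics/w9.png",w["img"])
```

```text
t 14.32 pos [ 0.6161 -0.2343  0.1977] shift mm [-35.1   8.2  -2.7] norm [-1.76  0.41 -0.14] rot norm [-0.0094 -0.0041 -0.002 ] deg [-1.13 -0.49 -0.24] F [-0.1  0.1 -0.1] w 0.0513
```

View pics/w9.png

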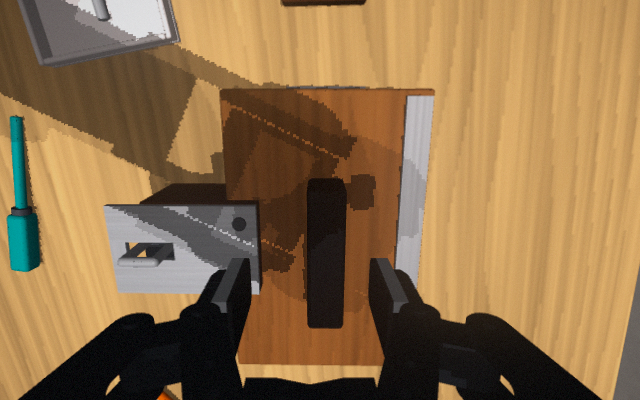

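Run:
```python
from h import *
w=cam("wrist")
P=onz(w,[[308,182],[345,180],[343,327],[308,327]],.118); print(P[:,:2].round(4),P.mean(0)); 
print([round(float(np.linalg.norm(P[i]-P[i-1])),4) for i in range(4)])
print("strap",onz(w,[[260,202],[262,292],[106,207],[117,293]],.099)[:,:2].round(4))
L=onz(w,[[221,90],[434,89]],.082); print("lid +y edge",L[:,:2].round(4),np.linalg.norm(L[0]-L[1]),L.mean(0)-.115*np.array([.0845,.996,0]))
v=P[0]-P[3]+P[1]-P[2]; print("yaw",np.degrees(np.arctan2(-v[0],v[1])))
todo([.6212,-.27,.2],-4.85)
```

```text
[[ 0.6145 -0.2101]
 [ 0.6379 -0.2108]
 [ 0.63   -0.3183]
 [ 0.6049 -0.3164]] [ 0.62180529 -0.26389943  0.118     ]
[0.1067, 0.0235, 0.1078, 0.0252]
strap [[ 0.5787 -0.2257]
 [ 0.5711 -0.2963]
 [ 0.4676 -0.2202]
 [ 0.4587 -0.289 ]]
lid +y edge [[ 0.5587 -0.148 ]
 [ 0.7047 -0.1603]] 0.14657725863301424 [ 0.62196695 -0.26869822  0.082     ]
yaw -4.677779314681937
t 14.42 pos [ 0.6158 -0.2337  0.1982] shift mm [-35.7   8.5  -2.3] norm [-1.79  0.43 -0.11] rot norm [-0.0094 -0.004  -0.0017] deg [-1.13 -0.49 -0.21] F [ 0.2  0.2 -0.3] w 0.0513
```

The grip block centre is at (0.622,-0.267), measured 107 x 24 mm against 105 x 26 mm in the description. The strap's rear end is 46 mm ahead of it, so I'll approach with a 45 mm opening.

{"name": "move_arm", "arguments": {"motion": [[[-0.5,0.35,0],[-0.009,-0.004,-0.002],0.05],[[-0.6,0,0],[0,0,0],0.05],[[-0.5,0,0],[0,0,0],0.05],[[0,0,0.4],[0,0,0],0.05],[[0,0,0.6],[0,0,0],0.05],[[0,0,0.6],[0,0,0],0.05],[[0,0,0],[0,0,0],0.05]]}}

```text
time_s: 15.0
position: [0.6195, -0.2689, 0.1645]
tool_rot: [[0.083, 0.997, 0.002], [0.997, -0.083, -0.002], [-0.002, 0.003, -1.0]]
ft_force: [0.2, 0.6, -0.3]
grip_width: 0.0448
```

Run:
```python
from h import *
todo([.6218,-.267,.088],-4.8)
```

```text
t 15.0 pos [ 0.6195 -0.2689  0.1645] shift mm [ 2.2  2.  76.5] norm [0.11 0.1  3.82] rot norm [0.0012 0.0008 0.0003] deg [0.15 0.09 0.04] F [ 0.2  0.6 -0.3] w 0.0448
```

{"name": "move_arm", "arguments": {"motion": [[[0.1,0.1,0.4],[0.001,0.001,0],0.05],[[0,0,0.5],[0,0,0],0.05],[[0,0,0.5],[0,0,0],0.05],[[0,0,0.4],[0,0,0],0.05],[[0,0,0.1],[0,0,0],0.05],[[0,0,0],[0,0,0],0.05]]}}

```text
time_s: 15.5
position: [0.6217, -0.2669, 0.1226]
tool_rot: [[0.083, 0.997, 0.0], [0.997, -0.083, 0.001], [0.001, 0.0, -1.0]]
ft_force: [0.2, -0.7, 0.1]
grip_width: 0.0449
```

Run:
```python
from h import *
todo([.6218,-.267,.088],-4.8)
w=cam("wrist");cv2.imwrite("pics/w10.png",w["img"])
```

```text
t 15.5 pos [ 0.6217 -0.2669  0.1226] shift mm [-0.2  0.1 34.6] norm [-0.01  0.01  1.73] rot norm [ 0.     -0.0005  0.0003] deg [ 0.   -0.06  0.03] F [ 0.2 -0.7  0.1] w 0.0449
```

View pics/w10.png

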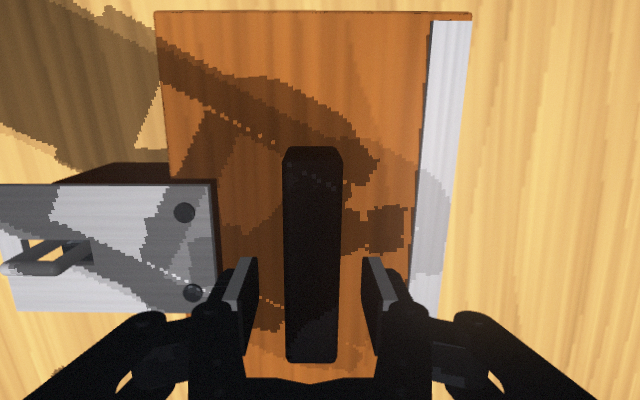

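Run:
```python
from h import *
w=cam("wrist")
P=onz(w,[[285,149],[341,149],[337,362],[286,362]],.118); print(P[:,:2].round(4),P.mean(0),[round(float(np.linalg.norm(P[i]-P[i-1])),4) for i in range(4)])
v=P[0]-P[3]+P[1]-P[2]; print("yaw",np.degrees(np.arctan2(-v[0],v[1])))
```

```text
[[ 0.6153 -0.2121]
 [ 0.6381 -0.2141]
 [ 0.6301 -0.319 ]
 [ 0.6049 -0.3169]] [ 0.62211577 -0.26551852  0.118     ] [0.1052, 0.0229, 0.1052, 0.0253]
yaw -5.00573727028263
```

{"name": "move_arm", "arguments": {"motion": [[[0,0,0.45],[0,0,0],0.05],[[0,0,0.45],[0,0,0],0.05],[[0,0,0.45],[0,0,0],0.05],[[0,0,0.25],[0,0,0],0.05],[[0,0,0],[0,0,0],0.05]]}}

```text
time_s: 16.02
position: [0.6224, -0.2673, 0.0894]
tool_rot: [[0.083, 0.997, 0.003], [0.997, -0.083, -0.001], [-0.001, 0.003, -1.0]]
ft_force: [-0.0, 0.6, -0.2]
grip_width: 0.0449
```

Run:
```python
from h import *
todo([.6218,-.267,.088],-4.8)
```

```text
t 16.02 pos [ 0.6224 -0.2673  0.0894] shift mm [ 0.2 -0.6  1.4] norm [ 0.01 -0.03  0.07] rot norm [0.0015 0.0004 0.0003] deg [0.19 0.05 0.03] F [-0.   0.6 -0.2] w 0.0449
```

{"name": "move_arm", "arguments": {"motion": [[[0,0,0.05],[0.0015,0,0],0.05],[[0,0,0],[0,0,0],-0.2],[[0,0,0],[0,0,0],-0.4],[[0,0,0],[0,0,0],-1],[[0,0,0],[0,0,0],-1],[[0,0,0],[0,0,0],-1],[[0,0,0],[0,0,0],-1]], "squeeze": 100}}

```text
time_s: 16.6
position: [0.6225, -0.2674, 0.0881]
tool_rot: [[0.083, 0.997, -0.0], [0.997, -0.083, -0.001], [-0.001, -0.0, -1.0]]
ft_force: [1.5, -0.5, -0.8]
grip_width: 0.0243
```

Run:
```python
from h import *
todo([.6218,-.267,.088],-4.8)
```

```text
t 16.6 pos [ 0.6225 -0.2674  0.0881] shift mm [ 0.3 -0.7  0.1] norm [ 0.01 -0.04  0.01] rot norm [-0.0001  0.0003  0.0003] deg [-0.02  0.04  0.03] F [ 1.5 -0.5 -0.8] w 0.0243
```

Gripped, with the force near zero. I'll lift straight up in small steps.

{"name": "move_arm", "arguments": {"motion": [[[0,0,-0.15],[0,0,0],-1],[[0,0,-0.25],[0,0,0],-1],[[0,0,-0.25],[0,0,0],-1]]}}

```text
time_s: 16.85
position: [0.6211, -0.2664, 0.099]
tool_rot: [[0.083, 0.997, -0.006], [0.997, -0.083, 0.003], [0.002, -0.006, -1.0]]
ft_force: [-0.6, -0.1, -6.1]
grip_width: 0.0244
```

Run:
```python
from h import *
todo([.6225,-.2674,.17],-4.8)
```

```text
t 16.85 pos [ 0.6211 -0.2664  0.099 ] shift mm [ -0.7   1.  -71.1] norm [-0.03  0.05 -3.55] rot norm [-0.0029 -0.0012  0.0002] deg [-0.35 -0.14  0.03] F [-0.6 -0.1 -6.1] w 0.0244
```

{"name": "move_arm", "arguments": {"motion": [[[-0.03,0.05,-0.25],[-0.003,-0.001,0],-1],[[0,0,-0.3],[0,0,0],-1],[[0,0,-0.3],[0,0,0],-1]]}}

```text
time_s: 17.1
position: [0.6217, -0.2669, 0.1167]
tool_rot: [[0.083, 0.997, -0.001], [0.997, -0.083, 0.001], [0.001, -0.001, -1.0]]
ft_force: [-0.3, 0.2, -6.2]
grip_width: 0.0247
```

Run:
```python
from h import *
todo([.6225,-.2674,.2],-4.8)
```

```text
t 17.1 pos [ 0.6217 -0.2669  0.1167] shift mm [ -0.3   0.7 -83.3] norm [-0.02  0.04 -4.16] rot norm [-0.0005 -0.0006  0.0003] deg [-0.06 -0.07  0.03] F [-0.3  0.2 -6.2] w 0.0247
```

{"name": "move_arm", "arguments": {"motion": [[[0,0.03,-0.35],[-0.001,-0.001,0],-1],[[0,0,-0.4],[0,0,0],-1],[[0,0,-0.4],[-0.001,0,0],-1],[[0,0,-0.5],[0,0,0],-1],[[0,0,-0.5],[0,0,0],-1]]}}

```text
time_s: 17.52
position: [0.622, -0.2667, 0.1641]
tool_rot: [[0.083, 0.997, 0.003], [0.997, -0.083, -0.001], [-0.001, 0.003, -1.0]]
ft_force: [-0.1, -0.4, -5.6]
grip_width: 0.0246
```

Run:
```python
from h import *
todo([.6225,-.2674,.25],-4.8)
s=cam("scene");cv2.imwrite("pics/s11.png",s["img"])
```

```text
t 17.52 pos [ 0.622  -0.2667  0.1641] shift mm [ -0.7   0.8 -85.9] norm [-0.04  0.04 -4.3 ] rot norm [0.0015 0.0004 0.0003] deg [0.18 0.05 0.03] F [-0.1 -0.4 -5.6] w 0.0246
```

View pics/s11.png

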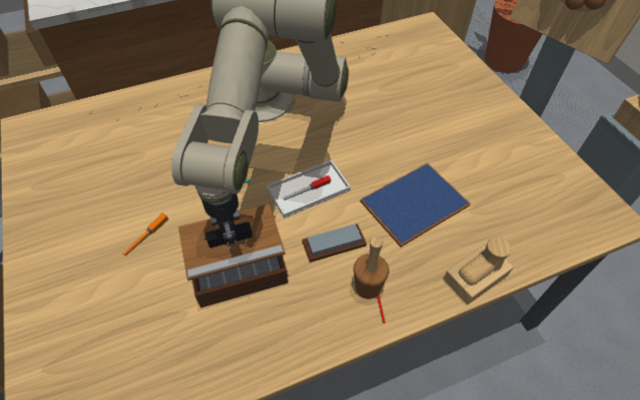

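The lid is clear and level above the chest, and the pin is still in the tray. Before crossing I'll locate the mallet and refine the board pose.

Run:
```python
from h import *
import cv2
a=cv2.imread("pics/top0.png")[135:235,160:280];b=cv2.imread("pics/scene0.png")[155:255,350:480]
cv2.imwrite("pics/bt.png",cv2.resize(a,None,fx=6,fy=6,interpolation=cv2.INTER_CUBIC));cv2.imwrite("pics/bs.png",cv2.resize(b,None,fx=6,fy=6,interpolation=cv2.INTER_CUBIC))
t=cam("top");s=cam("scene")
print("mallet top",tri(t,[300,88],s,[376,241]),"base z.04",onz(t,[[303,111]],.08),onz(s,[[371,272]],.08))
```

```text
mallet top [0.79845786 0.02413862 0.22828202] base z.04 [[0.80428997 0.023419   0.08      ]] [[0.79745652 0.03009477 0.08      ]]
```

View pics/bt.png

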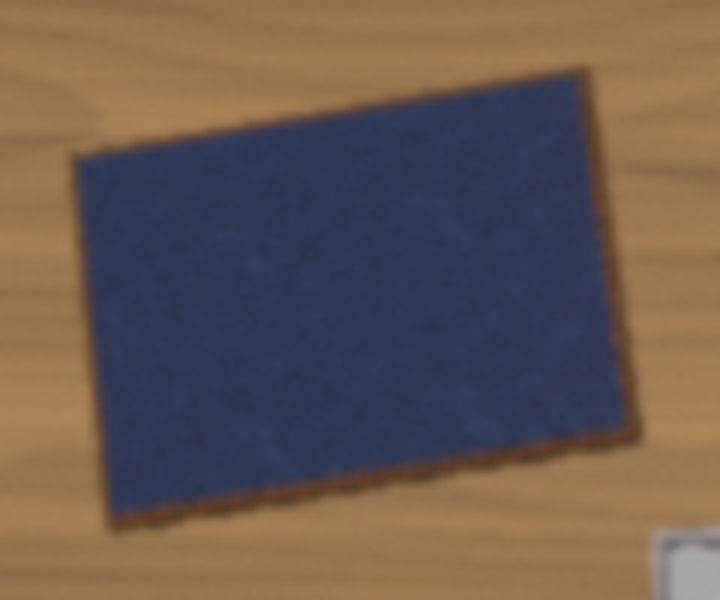

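View pics/bs.png

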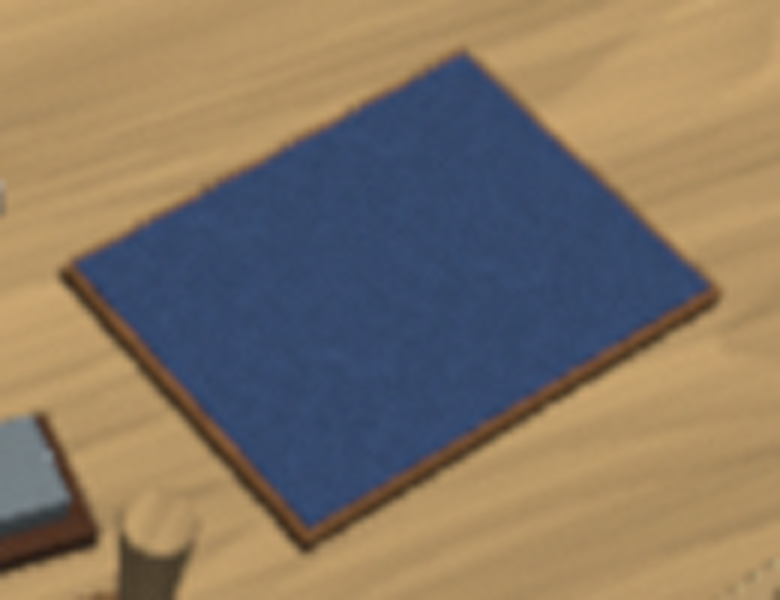

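The mallet is at (0.80,0.03), with its front at 0.756, well behind the lid's path at x of 0.60 or less. The board centre is (0.608,0.2725), yaw 10.6°; the two views agree within 2 mm.

{"name": "move_arm", "arguments": {"motion": [[[0,0,-0.4],[0.001,0,0],-1],[[0.2,-0.2,-0.4],[0,0,0],-1],[[0.4,-0.3,-0.4],[0,0,0],-1],[[0.5,-0.4,-0.3],[0,0,0],-1],[[0.6,-0.4,-0.2],[0,0,0],-1],[[0.6,-0.4,-0.1],[0,0,0],-1],[[0.6,-0.4,0],[0,0,0],-1],[[0.6,-0.4,0],[0,0,0],-1]]}}

```text
time_s: 18.33
position: [0.5741, -0.1885, 0.2033]
tool_rot: [[0.085, 0.996, 0.0], [0.996, -0.085, -0.0], [-0.0, 0.0, -1.0]]
ft_force: [-0.2, -0.4, -6.4]
grip_width: 0.0246
```

Run:
```python
from h import *
todo([.57,.2713,.2],10.6)
```

```text
t 18.33 pos [ 0.5741 -0.1885  0.2033] shift mm [457.7 -43.2   3.1] norm [22.89 -2.16  0.16] rot norm [ 1.00e-04  2.00e-04 -1.29e-01] deg [ 1.000e-02  2.000e-02 -1.548e+01] F [-0.2 -0.4 -6.4] w 0.0246
```

{"name": "move_arm", "arguments": {"motion": [[[0.65,-0.05,0],[0,0,-0.01],-1],[[0.65,-0.05,0],[0,0,-0.01],-1],[[0.65,-0.05,0],[0,0,-0.01],-1],[[0.65,-0.05,0],[0,0,-0.01],-1],[[0.65,0,0],[0,0,-0.01],-1],[[0.65,0,0],[0,0,-0.01],-1],[[0.65,0,0],[0,0,-0.01],-1],[[0.65,0,0],[0,0,-0.01],-1],[[0.65,0,0],[0,0,-0.01],-1],[[0.65,0,0],[0,0,-0.01],-1]]}}

```text
time_s: 19.17
position: [0.5661, -0.0439, 0.2053]
tool_rot: [[-0.146, 0.989, 0.002], [0.989, 0.146, -0.001], [-0.001, 0.002, -1.0]]
ft_force: [0.6, 0.3, -5.4]
grip_width: 0.0247
```

Run:
```python
from h import *
todo([.59,.2713,.2],10.6)
```

```text
t 19.17 pos [ 0.5661 -0.0439  0.2053] shift mm [308.3  69.8   5.2] norm [15.42  3.49  0.26] rot norm [ 0.0007  0.0004 -0.0182] deg [ 0.09  0.04 -2.18] F [ 0.6  0.3 -5.4] w 0.0247
```

{"name": "move_arm", "arguments": {"motion": [[[0.65,0.14,0],[0.001,0,-0.003],-1],[[0.65,0.14,0],[0,0,-0.003],-1],[[0.65,0.14,0],[0,0,-0.003],-1],[[0.65,0.14,0],[0,0,0],-1],[[0.65,0.14,0],[0,0,0],-1],[[0.65,0.14,0],[0,0,0],-1],[[0.65,0.14,0],[0,0,0],-1],[[0.65,0.14,0],[0,0,0],-1],[[0.65,0.14,0],[0,0,0],-1],[[0.65,0.14,0],[0,0,0],-1]]}}

```text
time_s: 20.0
position: [0.5692, 0.1033, 0.2051]
tool_rot: [[-0.18, 0.984, -0.001], [0.984, 0.18, -0.001], [-0.001, -0.001, -1.0]]
ft_force: [-0.9, -0.2, -5.9]
grip_width: 0.024
```

Run:
```python
from h import *
todo([.608,.2713,.2],10.6)
```

```text
t 20.0 pos [0.5692 0.1033 0.2051] shift mm [158.3  68.4   4.9] norm [7.91 3.42 0.25] rot norm [-0.0007  0.0003 -0.002 ] deg [-0.08  0.04 -0.24] F [-0.9 -0.2 -5.9] w 0.024
```

{"name": "move_arm", "arguments": {"motion": [[[0.65,0.28,0],[0,0,-0.002],-1],[[0.65,0.28,0],[0,0,0],-1],[[0.65,0.28,0],[0,0,0],-1],[[0.65,0.28,0],[0,0,0],-1],[[0.65,0.28,0],[0,0,0],-1],[[0.65,0.28,0],[0,0,0],-1],[[0.65,0.28,0],[0,0,0],-1],[[0.65,0.28,0],[0,0,0],-1],[[0.65,0.28,0],[0,0,0],-1],[[0.4,0.18,0],[0,0,0],-1],[[0.2,0.1,0],[0,0,0],-1],[[0,0,0],[0,0,0],-1]]}}

```text
time_s: 21.0
position: [0.5974, 0.2587, 0.2036]
tool_rot: [[-0.198, 0.98, -0.004], [0.98, 0.198, -0.001], [-0.0, -0.004, -1.0]]
ft_force: [-0.1, -0.1, -6.2]
grip_width: 0.0247
```

Run:
```python
from h import *
todo([.608,.2713,.11],10.6)
t=cam("top");s=cam("scene");w=cam("wrist")
cv2.imwrite("pics/w12.png",w["img"]);cv2.imwrite("pics/s12.png",s["img"])
```

```text
t 21.0 pos [0.5974 0.2587 0.2036] shift mm [10.3 13.3 93.5] norm [0.52 0.66 4.68] rot norm [-0.0018  0.0001  0.0066] deg [-0.21  0.01  0.8 ] F [-0.1 -0.1 -6.2] w 0.0247
```

View pics/w12.png

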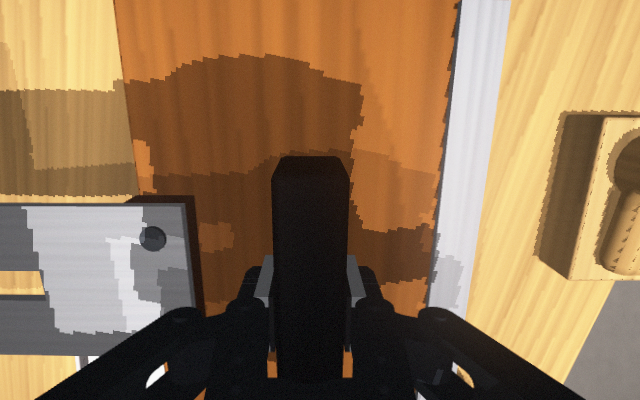

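View pics/s12.png

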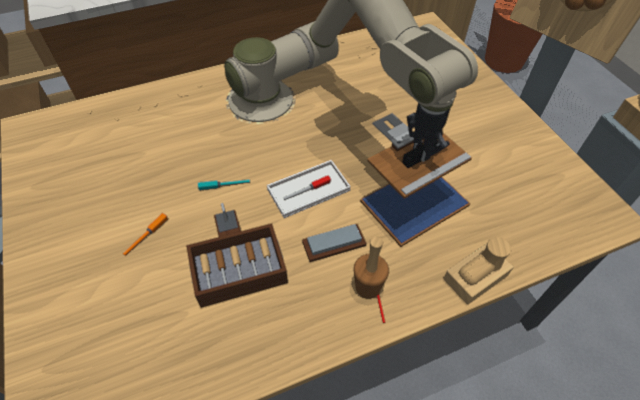

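The lid is above the board, the chest is open with its gouges undisturbed, and the pin is in the tray. I'll align and lower to about 20 mm above the board, then check.

{"name": "move_arm", "arguments": {"motion": [[[0.3,0.33,0],[-0.002,0,0.003],-1],[[0.27,0.33,0.3],[0,0,0.003],-1],[[0,0,0.5],[0,0,0],-1],[[0,0,0.6],[0,0,0],-1],[[0,0,0.6],[0,0,0],-1],[[0,0,0.6],[0,0,0],-1],[[0,0,0.6],[0,0,0],-1],[[0,0,0.4],[0,0,0],-1],[[0,0,0],[0,0,0],-1]]}}

```text
time_s: 21.9
position: [0.6099, 0.2696, 0.1234]
tool_rot: [[-0.178, 0.984, -0.001], [0.984, 0.178, -0.002], [-0.002, -0.002, -1.0]]
ft_force: [-0.1, -0.2, -5.6]
grip_width: 0.0246
```

Run:
```python
from h import *
todo([.608,.2725,.0411],10.6)
```

```text
t 21.9 pos [0.6099 0.2696 0.1234] shift mm [ 3.3 -1.3 82.3] norm [ 0.17 -0.06  4.11] rot norm [-0.0007  0.0007 -0.0028] deg [-0.09  0.09 -0.34] F [-0.1 -0.2 -5.6] w 0.0246
```

{"name": "move_arm", "arguments": {"motion": [[[0.16,-0.06,0.5],[-0.001,0.001,-0.003],-1],[[0,0,0.5],[0,0,0],-1],[[0,0,0.6],[0,0,0],-1],[[0,0,0.6],[0,0,0],-1],[[0,0,0.6],[0,0,0],-1],[[0,0,0.3],[0,0,0],-1],[[0,0,0],[0,0,0],-1]]}}

```text
time_s: 22.48
position: [0.61, 0.2722, 0.0586]
tool_rot: [[-0.183, 0.983, 0.003], [0.983, 0.183, 0.001], [0.0, 0.004, -1.0]]
ft_force: [-0.1, -0.1, -7.0]
grip_width: 0.0243
```

Run:
```python
from h import *
todo([.608,.2725,.0411],10.6)
s=cam("scene");t=cam("top");w=cam("wrist");cv2.imwrite("pics/w13.png",w["img"])
cv2.imwrite("pics/s13.png",cv2.resize(s["img"][120:255,340:490],None,fx=4.4,fy=4.4,interpolation=cv2.INTER_CUBIC))
cv2.imwrite("pics/t13.png",cv2.resize(t["img"][120:250,150:290],None,fx=4.4,fy=4.4,interpolation=cv2.INTER_CUBIC))
```

```text
t 22.48 pos [0.61   0.2722 0.0586] shift mm [ 0.7 -1.9 17.5] norm [ 0.03 -0.1   0.88] rot norm [ 0.0017 -0.     -0.0005] deg [ 0.2  -0.01 -0.05] F [-0.1 -0.1 -7. ] w 0.0243
```

View pics/s13.png

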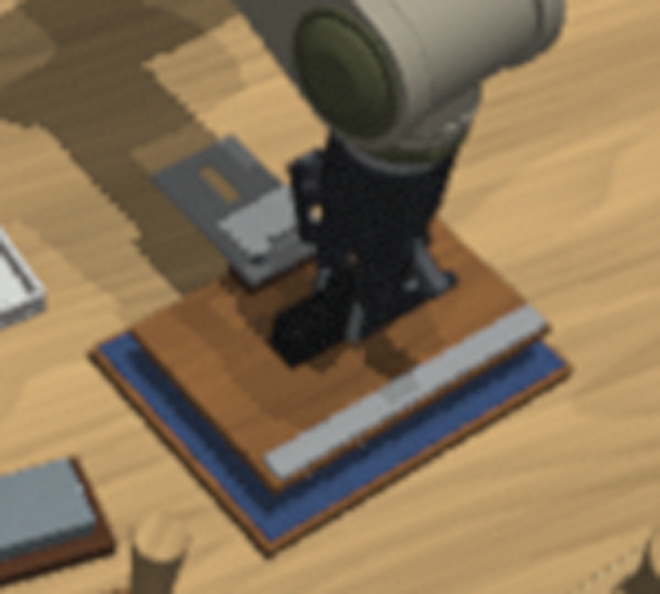

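View pics/w13.png

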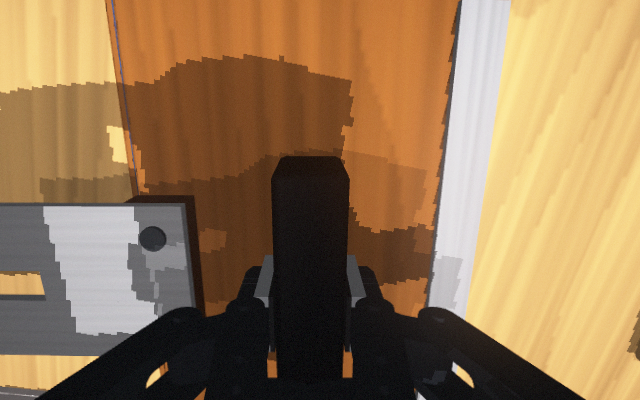

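View pics/t13.png

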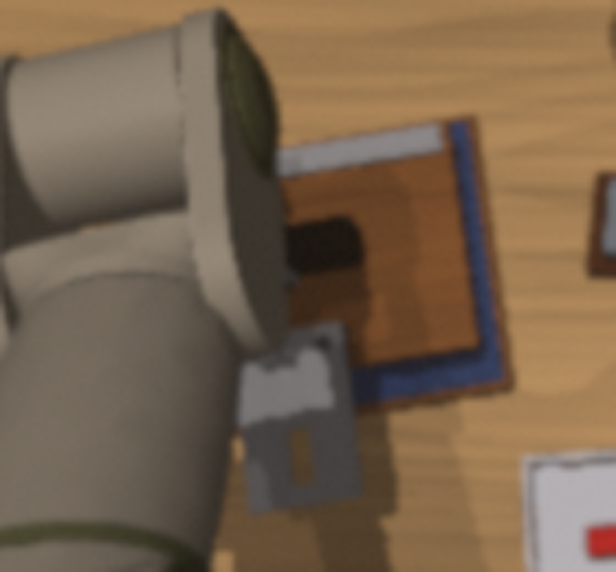

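Run:
```python
from h import *
s=cam("scene");t=cam("top")
a=np.radians(10.6);R=np.array([[np.cos(a),-np.sin(a)],[np.sin(a),np.cos(a)]])
f=lambda d,p,o,z:((onz(d,np.array([p],float)/4.4+o,z)[0,:2]-[.608,.2725])@R*1000).round(1)
O=[340,120];Q=[150,120]
print("lid S front-y",f(s,(133,333),O,.0525),"rear-y top",f(s,(270,480),O,.0525),"rear-y bot",f(s,(278,492),O,.0405),"rear+y top",f(s,(546,322),O,.0525))
print("lid T rear-y",f(t,(443,122),Q,.0525),"front-y",f(t,(482,345),Q,.0525))
print("board S -y front",f(s,(90,353),O,.015),"-y rear",f(s,(270,552),O,.0125),"+y rear",f(s,(572,372),O,.0125))
print("board T -y rear",f(t,(476,118),Q,.015),"-y front",f(t,(510,382),Q,.015))
```

```text
lid S front-y [ -63.7 -117. ] rear-y top [  72.6 -115.4] rear-y bot [  76.9 -110.4] rear+y top [ 75.2 111.6]
lid T rear-y [  75.  -116.3] front-y [ -75.6 -121.1]
board S -y front [ -87.  -130.8] -y rear [  96.7 -127.7] +y rear [ 97.9 126.8]
board T -y rear [  88.  -133.2] -y front [ -94.5 -130.5]
```

All corners agree within about 3 mm (lid ±75/±115, board ±95/±130), so the lid is centred and square. I'll set it down slowly.

{"name": "move_arm", "arguments": {"motion": [[[0.05,-0.08,0.3],[0.002,0,0],-1],[[0,0,0.2],[0,0,0],-1],[[0,0,0.15],[0,0,0],-1]]}}

```text
time_s: 22.98
position: [0.6099, 0.2736, 0.0492]
tool_rot: [[-0.183, 0.983, 0.007], [0.983, 0.183, 0.002], [0.001, 0.007, -1.0]]
ft_force: [0.7, -0.4, -6.1]
grip_width: 0.0246
```

Run:
```python
from h import *
todo([.608,.2725,.0411],10.6)
```

```text
t 22.98 pos [0.6099 0.2736 0.0492] shift mm [-0.7 -2.1  8.1] norm [-0.04 -0.11  0.4 ] rot norm [ 0.0033 -0.0003 -0.0003] deg [ 0.4  -0.04 -0.04] F [ 0.7 -0.4 -6.1] w 0.0246
```

{"name": "move_arm", "arguments": {"motion": [[[0,-0.1,0.08],[0.0035,0,0],-1],[[0,0,0.1],[0.001,0,0],-1],[[0,0,0.08],[0,0,0],-1]]}}

```text
time_s: 23.23
position: [0.6074, 0.2732, 0.0428]
tool_rot: [[-0.183, 0.983, -0.005], [0.983, 0.183, -0.0], [0.001, -0.005, -1.0]]
ft_force: [-0.9, -0.6, -6.2]
grip_width: 0.0244
```

Run:
```python
from h import *
todo([.608,.2725,.0411],10.6)
```

```text
t 23.23 pos [0.6074 0.2732 0.0428] shift mm [-0.8  0.5  1.7] norm [-0.04  0.02  0.09] rot norm [-0.0022 -0.0003 -0.0003] deg [-0.26 -0.03 -0.03] F [-0.9 -0.6 -6.2] w 0.0244
```

{"name": "move_arm", "arguments": {"motion": [[[0,0.02,0.03],[-0.002,0,0],-1]]}}

```text
time_s: 23.32
position: [0.6078, 0.2732, 0.0418]
tool_rot: [[-0.183, 0.983, -0.001], [0.983, 0.183, 0.0], [0.001, -0.001, -1.0]]
ft_force: [-0.7, -0.1, -6.0]
grip_width: 0.0245
```

{"name": "move_arm", "arguments": {"motion": [[[0,0,0.05],[0,0,0],-1]]}}

```text
time_s: 23.4
position: [0.6079, 0.2732, 0.0411]
tool_rot: [[-0.183, 0.983, -0.0], [0.983, 0.183, 0.001], [0.001, 0.0, -1.0]]
ft_force: [-4.9, -0.9, 8.6]
grip_width: 0.0243
```

Touchdown came at the expected height (TCP 0.0411). I'll release gently.

{"name": "move_arm", "arguments": {"motion": [[[0,0,0],[0,0,0],-1]]}}

```text
time_s: 23.48
position: [0.608, 0.2733, 0.0413]
tool_rot: [[-0.183, 0.983, 0.0], [0.983, 0.183, 0.001], [0.001, 0.0, -1.0]]
ft_force: [-0.1, 0.5, -6.2]
grip_width: 0.0245
```

{"name": "move_arm", "arguments": {"motion": [[[0,0,0.03],[0,0,0],-1]]}}

```text
time_s: 23.57
position: [0.6081, 0.2733, 0.0411]
tool_rot: [[-0.183, 0.983, 0.001], [0.983, 0.183, 0.001], [0.001, 0.001, -1.0]]
ft_force: [-1.7, -1.1, 1.2]
grip_width: 0.0243
```

Contact, with the lid's weight taken by the board. Opening, but only partly, because the strap is 46 mm ahead.

{"name": "move_arm", "arguments": {"motion": [[[0,0,0],[0,0,0],-0.35],[[0,0,0],[0,0,0],-0.2],[[0,0,0],[0,0,0],0],[[0,0,0],[0,0,0],0],[[0,0,0],[0,0,0],0]]}}

```text
time_s: 23.98
position: [0.6104, 0.2738, 0.0444]
tool_rot: [[-0.183, 0.983, 0.008], [0.983, 0.183, 0.003], [0.001, 0.009, -1.0]]
ft_force: [0.4, -0.3, -0.2]
grip_width: 0.0424
```

Run:
```python
from h import *
todo([.608,.2725,.0411],10.6)
w=cam("wrist");cv2.imwrite("pics/w14.png",w["img"])
```

```text
t 23.98 pos [0.6104 0.2738 0.0444] shift mm [-0.9 -2.6  3.3] norm [-0.04 -0.13  0.16] rot norm [ 0.0042 -0.0005 -0.0003] deg [ 0.5  -0.06 -0.04] F [ 0.4 -0.3 -0.2] w 0.0424
```

View pics/w14.png

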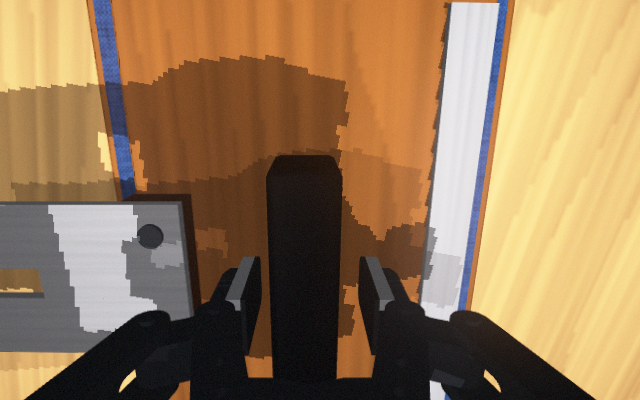

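Both pads are free of the block. I'll withdraw straight up.

{"name": "move_arm", "arguments": {"motion": [[[0,-0.1,-0.2],[0.003,0,0],0],[[0,0,-0.5],[0,0,0],0],[[0,0,-0.6],[0,0,0],0],[[0,0,-0.8],[0,0,0],0],[[0,0,-0.9],[0,0,0],0],[[0,0,-0.9],[0,0,0],0],[[0,0,-0.9],[0,0,0],0],[[0,0,-0.9],[0,0,0],0],[[0,0,-0.9],[0,0,0],0],[[0,0,-0.9],[0,0,0],0],[[0,0,0],[0,0,0],0]]}}

```text
time_s: 24.95
position: [0.6073, 0.2731, 0.2098]
tool_rot: [[-0.183, 0.983, 0.005], [0.983, 0.183, 0.002], [0.001, 0.005, -1.0]]
ft_force: [1.6, 0.1, 1.8]
grip_width: 0.0428
```

{"name": "move_arm", "arguments": {"motion": [[[0,-0.6,-0.4],[0,0,0],0],[[0,-0.9,-0.4],[0,0,0],0],[[0,-0.9,-0.4],[0,0,0],0],[[0,-0.9,-0.2],[0,0,0],0],[[0,-0.9,0],[0,0,0],0],[[0,-0.9,0],[0,0,0],0],[[0,-0.9,0],[0,0,0],0],[[0,-0.9,0],[0,0,0],0],[[0,-0.9,0],[0,0,0],0],[[0,-0.6,0],[0,0,0],0],[[0,0,0],[0,0,0],0]]}}

```text
time_s: 25.87
position: [0.4317, 0.2398, 0.2377]
tool_rot: [[-0.183, 0.983, 0.005], [0.983, 0.183, 0.002], [0.001, 0.005, -1.0]]
ft_force: [0.3, 0.4, 0.3]
grip_width: 0.0427
```

Run:
```python
from h import *
todo([.608,.2725,.25],10.6)
s=cam("scene");t=cam("top");w=cam("wrist")
cv2.imwrite("pics/w15.png",w["img"]);cv2.imwrite("pics/s15.png",s["img"])
cv2.imwrite("pics/s15c.png",cv2.resize(s["img"][120:255,340:490],None,fx=4.4,fy=4.4,interpolation=cv2.INTER_CUBIC))
cv2.imwrite("pics/t15c.png",cv2.resize(t["img"][120:250,150:290],None,fx=4.4,fy=4.4,interpolation=cv2.INTER_CUBIC))
```

```text
t 25.87 pos [0.4317 0.2398 0.2377] shift mm [-1.000e-01  1.794e+02 -1.140e+01] norm [-0.    8.97 -0.57] rot norm [ 0.0025 -0.0007 -0.0005] deg [ 0.3  -0.08 -0.06] F [0.3 0.4 0.3] w 0.0427
```

View pics/s15.png

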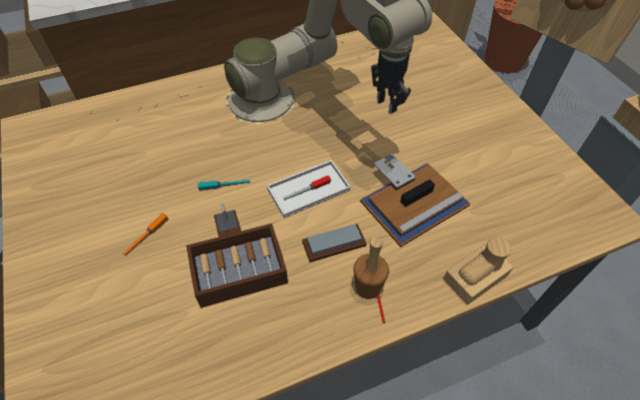

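View pics/t15c.png

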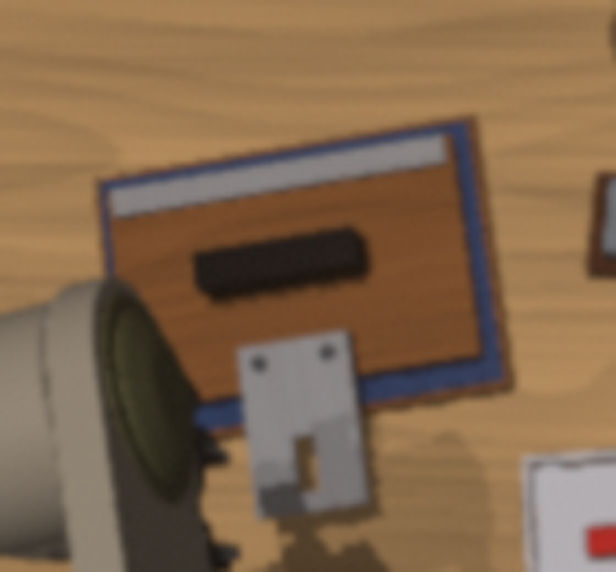

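View pics/s15c.png

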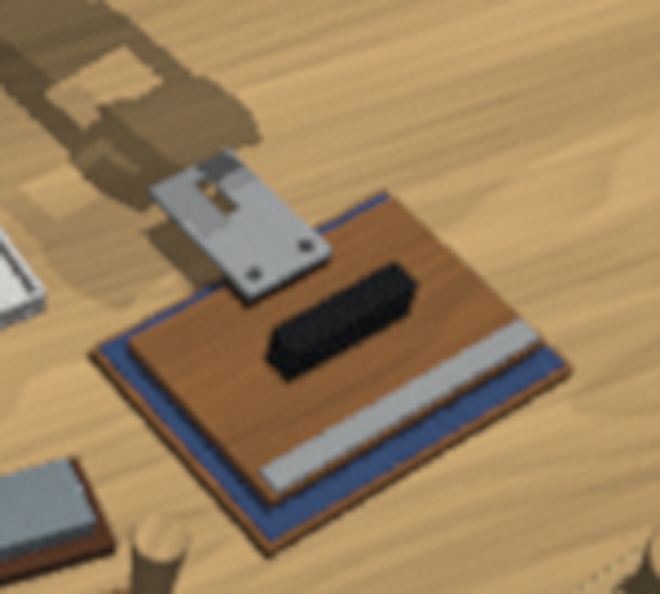

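```bash
python3 - <<'E'
from h import *
s=cam("scene");t=cam("top")
a=np.radians(10.6);R=np.array([[np.cos(a),-np.sin(a)],[np.sin(a),np.cos(a)]])
f=lambda d,p,o,z:((onz(d,np.array([p],float)/4.4+o,z)[0,:2]-[.608,.2725])@R*1000).round(1)
O=[340,120];Q=[150,120]
for n,p,z in(("lid f-y",(130,340),.035),("lid r-y bot",(276,502),.023),("lid r+y",(545,345),.027),("lid f+y",(390,193),.035),("bd f-y",(90,353),.015),("bd r-y",(270,545),.015),("bd r+y",(572,370),.015)): print("S",n,f(s,p,O,z))
for n,p,z in(("lid r-y",(447,136),.035),("lid f-y",(482,356),.035),("lid r+y",(107,192),.035),("bd r-y",(476,118),.015),("bd f-y",(512,383),.015),("bd r+y",(98,182),.015)): print("T",n,f(t,p,Q,z))
h,S,v=cv2.split(hsv(t))
E
python3 - <<'E'
import cv2
cv2.imwrite('pics/w15b.png',cv2.imread('pics/w15.png'))
E
```

```text
S lid f-y [ -70.  -112.7]
S lid r-y bot [  74.6 -106.8]
S lid r+y [ 77.9 116.9]
S lid f+y [-73.7 114.2]
S bd f-y [ -87.  -130.8]
S bd r-y [  93.8 -125.8]
S bd r+y [ 97.7 126.1]
T lid r-y [  71.5 -115.1]
T lid f-y [ -78.7 -117.6]
T lid r+y [ 72.6 111.5]
T bd r-y [  88.  -133.2]
T bd f-y [ -95.4 -131.6]
T bd r+y [ 88.  124.1]
```

View pics/w15.png

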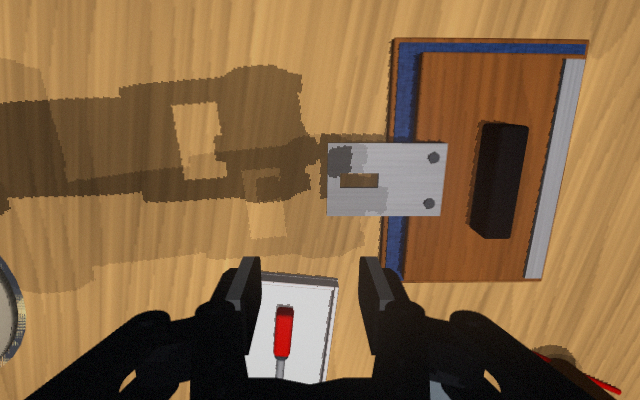

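Run:
```python
from h import *
print(job.close_job(), readout.observe()["time_s"])
```

```text
the job is handed in; nothing more can be done
the job is handed in; nothing more can be done
```

The job is done and handed in at about 26 s of the 64 s allowed; I have no verdict on it.

- **Pin:** I pulled the red-handled pin straight out along the chest's +y with almost no force while the lid stayed shut. It lies flat in the middle of the tray.
- **Lid:** I lifted it level off the staple, carried it in front of the mallet and set it down on the blue board. It touched down at the height expected from the given sizes.

**Last checks:**
- **Lid centring:** from the arm's measured position the lid is within about 2 mm of the board's centre and square to within about 0.1°. Corner readings in the scene and top pictures suggest up to 3–4 mm off along y, and those pictures disagree with each other by about that much.
- **Other items:** the mallet, the stone and the orange and turquoise look-alikes were not touched and look unmoved. The gripper was clear of everything at the end.
- **Force:** one touch was firmer than intended. The wrist force reached about 45 N for a moment as the pin met the tray floor. That is under the 120 N wrist limit, and the load went through the fingers and pin. I eased off and set the pin down again at about 4 N before opening. When the lid touched down, the wrist force changed by about 15 N.

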